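Change the worn screens and recharge the ball mill

TASK

First press the red mushroom stop right down, before touching anything else. Then slide each worn screen plate along its lane over the front edge of the bed (the side facing the robot) until it overhangs enough to grip by its two long sides, without letting it drop on the bench, and put it inside the blue scrap crate; also tip all the balls out of the white tray into the green hopper and stand the tray upright on the bench again. Only when all that is done, turn the mushroom head clockwise to its stop to reset the mill, and leave the tip box and the glass dish behind the bed where they are.

Things in the scene. Friction and masses are not known exactly. Their poses are not given: they have to be found in the camera images.
- bed: Fixed grey slide bed, aluminium top 180 mm long (x) x 195 mm wide (y), 75 mm above the bench. Origin: bench level under its centre; +x away from the robot, front edge at x = -90 mm. Three lanes along x, centres at y = +61, 0, -61 mm, 56 mm wide between ribs 5 mm wide and 8 mm high; open at both ends. Fingers fit beside a plate only where it overhangs the front edge.
- plate1: Flat worn steel screen plate with rows of dark dots, 110 mm long (x) x 50 mm wide (y) x 6 mm thick, 0.11 kg, lying in the lane at y = +61 mm of the bed, its front edge 5 to 35 mm behind the bed's front edge. Origin: centre of its underside (so it tips off the bed once the origin passes the front edge). May be absent (two or three plates are there).
- plate2: Flat worn steel screen plate with rows of dark dots, 110 mm long (x) x 50 mm wide (y) x 6 mm thick, 0.11 kg, lying in the lane at y = 0 mm of the bed, its front edge 5 to 35 mm behind the bed's front edge. Origin: centre of its underside (so it tips off the bed once the origin passes the front edge). May be absent (two or three plates are there).
- plate3: Flat worn steel screen plate with rows of dark dots, 110 mm long (x) x 50 mm wide (y) x 6 mm thick, 0.11 kg, lying in the lane at y = -61 mm of the bed, its front edge 5 to 35 mm behind the bed's front edge. Origin: centre of its underside (so it tips off the bed once the origin passes the front edge). May be absent (two or three plates are there).
- crate: Loose open blue scrap crate on the bench, 170 mm (x) x 150 mm (y) x 55 mm high, walls and floor 5 mm. Origin: centre of its underside, z up. It may be knocked 2 to 4 cm aside during the run.
- hopper: Fixed green square mill hopper, 150 x 150 mm, open at the top, rim 115 mm above the bench, walls 5 mm, a steel funnel inside. Origin: bench level, under its centre.
- tray: Loose white tray of balls, 0.15 kg, 90 mm wide (y), x from -81 to +60 mm, walls 34 mm high. At the -x end there is no wall: the floor rises at 0.5 rad to 25 mm height; balls roll out there once that end is tipped down well past 0.5 rad. Grey 12 x 12 mm grip bar along y at x = +5 mm, centre 75 mm above the underside, posts at both sides. Origin: on the underside. May be knocked 2-4 cm aside.
- ball1: White ceramic grinding ball, 24 mm diameter, 35 g, lying loose in the tray. Origin: its centre. May be absent (three to five balls are there).
- ball2: White ceramic grinding ball, 24 mm diameter, 35 g, lying loose in the tray. Origin: its centre. May be absent (three to five balls are there).
- ball3: White ceramic grinding ball, 24 mm diameter, 35 g, lying loose in the tray. Origin: its centre. May be absent (three to five balls are there).
- ball4: White ceramic grinding ball, 24 mm diameter, 35 g, lying loose in the tray. Origin: its centre. May be absent (three to five balls are there).
- ball5: White ceramic grinding ball, 24 mm diameter, 35 g, lying loose in the tray. Origin: its centre. May be absent (three to five balls are there).
- stop_box: Fixed yellow stop station, 78 x 78 x 52 mm, with a red mushroom head on top. Origin: bench level, under its centre; the head's axis is upright through it.
- stop_top (a point): Centre of the top of the red mushroom head, about 92 mm above the bench. The head is round, 40 mm across between 15 and 29 mm above the box's top face (its upright side lies 7 to 21 mm below this point), with a white line on top.
- stop_plunger (a joint): How far the mushroom head is pressed down, m: 0 up, 0.006 fully down; a spring lifts it (1.4 N at the top, 5.6 N fully down).
- stop_head (a joint): Turn of the mushroom head, rad: starts at 0 to 0.15, grows as it is turned clockwise seen from above, ends at a stop at 1.3. Light friction (0.04 N m); it stays where it is left.
- tip_box: Bystander: blue tip box with clear lid, 90 x 124 x 74 mm. Origin: centre of its underside.
- dish_a: Bystander: upturned glass dish, 91 mm across, 24 mm high. Origin: centre of its underside.

How it is judged (in metres and radians):
On the way, in this order (a step that is already met when the one before it is completed fails the run):
1. the mushroom stop is pressed down while the plates still lie where they were and its head is not yet turned (value of joint stop_plunger above 0.004 m and value of joint stop_head below 0.5 rad and height (world z) of tray below 0.012 m and distance of each of plate1, plate2, plate3 from where it was at the start of the episode below 0.02 m), for 0.1 s.
2. all plates are in the crate, all balls in the hopper, and the tray stands upright on the bench, before the head is turned (x of plate1 in the frame of crate between -0.072 and 0.072 m and y of plate1 in the frame of crate between -0.065 and 0.065 m and z of plate1 in the frame of crate between 0 and 0.05 m and x of plate2 in the frame of crate between -0.072 and 0.072 m and y of plate2 in the frame of crate between -0.065 and 0.065 m and z of plate2 in the frame of crate between 0 and 0.05 m and x of plate3 in the frame of crate between -0.072 and 0.072 m and y of plate3 in the frame of crate between -0.065 and 0.065 m and z of plate3 in the frame of crate between 0 and 0.05 m and x of ball1 in the frame of hopper between -0.072 and 0.072 m and y of ball1 in the frame of hopper between -0.072 and 0.072 m and z of ball1 in the frame of hopper between 0 and 0.11 m and x of ball2 in the frame of hopper between -0.072 and 0.072 m and y of ball2 in the frame of hopper between -0.072 and 0.072 m and z of ball2 in the frame of hopper between 0 and 0.11 m and x of ball3 in the frame of hopper between -0.072 and 0.072 m and y of ball3 in the frame of hopper between -0.072 and 0.072 m and z of ball3 in the frame of hopper between 0 and 0.11 m and x of ball4 in the frame of hopper between -0.072 and 0.072 m and y of ball4 in the frame of hopper between -0.072 and 0.072 m and z of ball4 in the frame of hopper between 0 and 0.11 m and x of ball5 in the frame of hopper between -0.072 and 0.072 m and y of ball5 in the frame of hopper between -0.072 and 0.072 m and z of ball5 in the frame of hopper between 0 and 0.11 m and height (world z) of tray between -0.01 and 0.012 m and angle between tray's own z axis and vertical below 0.12 rad and value of joint stop_head below 0.5 rad), for 0.2 s.
3. the mushroom head is turned clockwise to its stop (value of joint stop_head above 1.1 rad), for 0.1 s.
At the end, for the whole second after the job is handed in: Every plate is at rest inside the crate (centre within 72 x 65 mm of the crate's centre and below 50 mm in it), every ball is inside the hopper below its rim, crate and tray stand upright on the bench (within 0.12 rad), the mushroom head is turned more than 1.1 rad and is up (x of plate1 in the frame of crate between -0.072 and 0.072 m and y of plate1 in the frame of crate between -0.065 and 0.065 m and z of plate1 in the frame of crate between 0 and 0.05 m and x of plate2 in the frame of crate between -0.072 and 0.072 m and y of plate2 in the frame of crate between -0.065 and 0.065 m and z of plate2 in the frame of crate between 0 and 0.05 m and x of plate3 in the frame of crate between -0.072 and 0.072 m and y of plate3 in the frame of crate between -0.065 and 0.065 m and z of plate3 in the frame of crate between 0 and 0.05 m and x of ball1 in the frame of hopper between -0.072 and 0.072 m and y of ball1 in the frame of hopper between -0.072 and 0.072 m and z of ball1 in the frame of hopper between 0 and 0.11 m and x of ball2 in the frame of hopper between -0.072 and 0.072 m and y of ball2 in the frame of hopper between -0.072 and 0.072 m and z of ball2 in the frame of hopper between 0 and 0.11 m and x of ball3 in the frame of hopper between -0.072 and 0.072 m and y of ball3 in the frame of hopper between -0.072 and 0.072 m and z of ball3 in the frame of hopper between 0 and 0.11 m and x of ball4 in the frame of hopper between -0.072 and 0.072 m and y of ball4 in the frame of hopper between -0.072 and 0.072 m and z of ball4 in the frame of hopper between 0 and 0.11 m and x of ball5 in the frame of hopper between -0.072 and 0.072 m and y of ball5 in the frame of hopper between -0.072 and 0.072 m and z of ball5 in the frame of hopper between 0 and 0.11 m and height (world z) of tray between -0.01 and 0.012 m and angle between each of tray, crate's own z axis and vertical below 0.12 rad and height (world z) of crate below 0.012 m and value of joint stop_head above 1.1 rad and value of joint stop_plunger below 0.003 m and linear speed of each of plate1, plate2, plate3 below 0.03 m/s); the robot touches nothing.
It fails at once if a plate drops on the bench outside the crate ((height (world z) of plate1 below 0.035 m and horizontal distance between plate1 and crate above 0.15 m) or (height (world z) of plate2 below 0.035 m and horizontal distance between plate2 and crate above 0.15 m) or (height (world z) of plate3 below 0.035 m and horizontal distance between plate3 and crate above 0.15 m)).
It fails at once if the blue tip box is pushed more than 5 cm away (distance of tip_box from where it was at the start of the episode above 0.05 m).
It fails at once if the glass dish is pushed more than 5 cm away (distance of dish_a from where it was at the start of the episode above 0.05 m).
Of plate1, plate2, plate3 only 2 to 3 are there at a start; the rules pass over those that are not, and their reading is None.
Of ball1, ball2, ball3, ball4, ball5 only 3 to 5 are there at a start; the rules pass over those that are not, and their reading is None.
At some moment in a run one of crate, tray may be knocked a few centimetres aside while the robot is not near it.
It also fails if it takes over 210 s, if anything falls off the work surface, if the arm or the gripper's body presses on something with over 40 N, if the wrist force passes 120 N, or if a joint passes its speed limit or range.

ROBOT

A 6-joint arm with a two-finger parallel gripper is mounted at the origin on the work surface; the furniture and walls round the work are solid. World frame = base frame: x ahead of the robot, y to its left, z up, the work surface at z = 0. Lengths are in m, angles in degrees, forces in N, time in s.
With the tool pointing down it reaches from about 0.35 to 0.875 m from the base axis. Payload 15.5 kg.
Tool frame: the origin (TCP) lies midway between the tips of the shut fingers; the grasp point (between the pads) lies bot.grasp_offset behind it (bot.grasp_offset is the distance from the TCP to the grasp point, in m); z points along the fingers, y is the line along which they close (so a half turn about z gives the same grasp; the last joint's range is limited). The gripper opens to 85 mm and grips with 20 to 120 N. Pads are 22 mm wide; open, the fingers measure 114 mm over their backs; the gripper's body (76 mm by 85 mm) begins 54 mm behind the grasp point. The pads swing forward as they close: fully open they stand 13 mm farther back than shut.
Start: joints at [-70.56, 28.281, 77.091, -0, 74.628, -5.472], TCP at [0.263, -0.567, 0.231] pointing down, gripper open.
Joint ranges: [-166.48, 166.48], [-47.26, 123.95], [12.59, 153.08], [-70.14, 250.14], [6.76, 159.57], [-176.63, 176.63]. Speed limits (degrees/s): [108.29, 108.29, 147.25, 172.46, 172.46, 172.46].

INTERFACE

Orientations are given as a 3x3 rotation matrix whose columns are the frame's x, y, z axes.
In Python, from plant import bot, eyes, order gives the robot as it stands.
- The arm moves only by the shell command python3 -m creep 'ROWS' [FORCE]. ROWS is JSON, one flat list of numbers, 5 for each row, row after row: the finger opening in mm, from 0 to 85.4, then the shift along the world's x, y, z in mm, then the turn about the world's z in degrees. In form: [gripper, x, y, z, turn, gripper, x, y, z, turn, ...]. A call has exactly 8 rows; each row shifts and turns the commanded pose from where the row before left it; what a row does not reach is not made up. A row lasts 1/12 s, in which the tool goes at most 41.7 mm and 7.16 degrees, less where a joint would pass 70% of its speed; a pose out of reach is approached as far as the arm can. A call is refused whole if a number of a shift passes 41.7 or a number of a turn 7.16, either way. A call with a gripper value outside its range is refused whole. The fingers move at their own pace and stop on an object; FORCE is the grip in N (left out, the last holds). Time passes only in rows, so rows that do not move let the fingers close, or fill a call up. It gives the time, the measured TCP pose, the force, the opening and the grip force at its end, in the units of the state.
- bot.sense(): the state, without advancing time (a new reading comes with each control period).
- eyes.read_camera(name): name is "scene" or "top" or "wrist"; returns a dict with "frame" (400x640x3 uint8, red, green, blue), "fx", "fy", "cx", "cy" (pixels), "R" (3x3) and "t" (3): a world point X has camera coordinates R X + t. Camera axes: x right, y down, z forward; pixel columns grow to the right and rows downward; lengths in m; the calibration is good to about 2 mm. A picture is of the moment at which its call begins. There is no depth.
- order.hand_in(): hands the job in; it is judged then, once.
The state is a dict: "t": time; "joints": joint angles; "joint_vel": joint speeds; "joint_efforts": joint torques, N m; "ee_pos": TCP position; "tool_rot": TCP orientation; "contact_force": force on the tool from outside, world axes, zero at the start; "torque": the same for the moment, N m; "grip_width": opening from 0.0 (shut) to 1.0 (fully open); "gripper_force": force on a finger pad.
Only numpy, scipy, OpenCV 4.12 (cv2) and the standard library are available. Lean on these libraries where they do the work, as an engineer would, in place of code of your own. Each camera call takes 0.05 s, during which the arm holds its last target. There are 200 camera calls.

## Working session

There is one attempt and no reset: what is moved stays moved. The work goes in short steps, Python scripts to look and compute and a shell command to move; the robot and the scene stay as the last step left them, time stands still between calls to the robot, and variables do not carry over. Pictures are saved under pics/ and viewed, at most 14 in all, crops included, and the job is handed in when it is done.

```bash
ls; mkdir -p pics; cat > h.py <<'E'
import numpy as np, cv2
from plant import bot, eyes, order
def cam(n,save=None):
    c=eyes.read_camera(n); c['R']=np.array(c['R']); c['t']=np.array(c['t'])
    if save: cv2.imwrite('pics/'+save,c['frame'][:,:,::-1])
    return c
def ray(c,u,v,z):
    d=c['R'].T@np.array([(u-c['cx'])/c['fx'],(v-c['cy'])/c['fy'],1.]); o=-c['R'].T@c['t']
    return o+d*(z-o[2])/d[2]
def proj(c,X):
    p=c['R']@np.array(X)+c['t']; return c['fx']*p[0]/p[2]+c['cx'],c['fy']*p[1]/p[2]+c['cy']
E
python3 - <<'E'
from h import *
for n in('top','scene'):
    c=cam(n,n+'0.png'); print(n,c['fx'],c['cx'],c['cy'],(-c['R'].T@c['t']).round(3),c['R'].round(3).tolist())
print(bot.grasp_offset,bot.sense())
E
```

```text
pics
top 404.4939637189128 312.5440578141989 198.64378636368969 [0.511 0.003 1.118] [[0.019, -1.0, -0.02], [-0.998, -0.018, -0.066], [0.066, 0.021, -0.998]]
scene 375.0645212792326 321.8074728793508 195.54172126114102 [0.087 0.487 0.886] [[-0.699, -0.715, -0.002], [-0.545, 0.535, -0.646], [0.463, -0.451, -0.763]]
0.0187 {'t': 0.1, 'joints': array([-7.05593739e+01,  2.83100091e+01,  7.71248763e+01,  1.05138299e-04,
        7.46287483e+01, -5.47245544e+00]), 'joint_vel': array([-0.01208322, -0.19412005, -0.11591926,  0.03636943,  0.05252132,
        0.05946207]), 'joint_efforts': array([ 3.73260162e-03, -8.83587742e+01, -3.84556067e+01,  1.85913491e-04,
        5.23246112e-03, -3.19499452e-05]), 'ee_pos': array([ 0.26316051, -0.56652468,  0.2307665 ]), 'tool_rot': array([[ 9.06948087e-01,  4.21242249e-01, -3.67977871e-04],
       [ 4.21242396e-01, -9.06947488e-01,  1.04788582e-03],
       [ 1.07677175e-04, -1.10538592e-03, -9.99999383e-01]]), 'contact_force': array([-0.0103646 , -0.15110741,  0.14767024]), 'torque': array([-0.00875236, -0.05249366, -0.02675   ]), 'gripper_force': 0.0, 'grip_width': 0.9980072798340679}
```

View pics/top0.png

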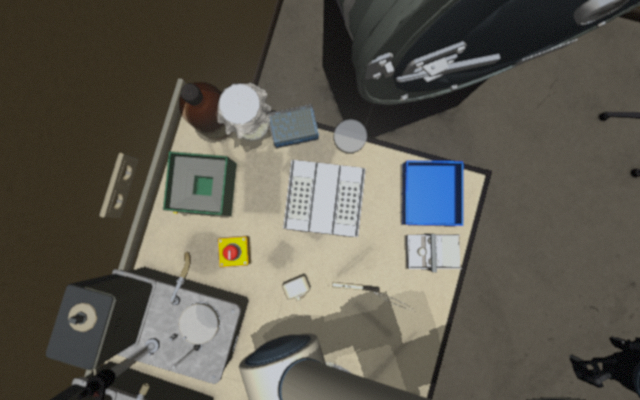

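View pics/scene0.png

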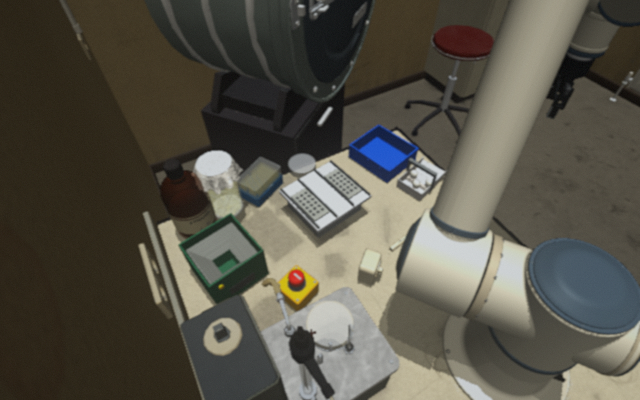

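The top view shows the bed at about (325,198), with dotted plates in the left and right lanes and the middle lane empty. The hopper is at (200,184), the stop at (233,251), the crate at (433,193) and the tray at (432,251). I'll measure these more closely.

```bash
python3 - <<'E'
from h import *
c=cam('top'); f=c['frame']; hsv=cv2.cvtColor(f,cv2.COLOR_RGB2HSV)
def rect(m,z,name,roi):
    k=np.zeros_like(m);x0,y0,x1,y1=roi;k[y0:y1,x0:x1]=m[y0:y1,x0:x1]
    ct=max(cv2.findContours(k,0,2)[0],key=cv2.contourArea); r=cv2.minAreaRect(ct)
    P=np.array([ray(c,*p,z)[:2] for p in cv2.boxPoints(r)])
    print(name,np.round(r[0],1),P.mean(0).round(4),'corners',P.round(3).tolist())
    e=P[1]-P[0],P[2]-P[1]; print([ (round(float(np.hypot(*v)),3),round(float(np.degrees(np.arctan2(v[1],v[0]))),1)) for v in e])
R=lambda lo,hi: cv2.inRange(hsv,lo,hi)
rect(R((105,120,60),(125,255,255)),.055,'crate',(390,150,480,235))
rect(R((55,70,20),(90,255,255)),.115,'hopper',(150,140,245,225))
rect(R((20,120,90),(35,255,255)),.052,'box',(210,225,260,275))
rect(R((0,150,90),(8,255,255))|R((172,150,90),(180,255,255)),.09,'head',(210,225,260,275))
rect(R((0,0,110),(180,45,255)),.08,'bed',(275,150,375,242))
rect(R((0,0,100),(180,45,255)),.034,'tray',(395,228,475,275))
a=cv2.resize(f[150:250,275:475],None,fx=4,fy=4,interpolation=cv2.INTER_CUBIC)
b=cv2.resize(f[190:290,205:405],None,fx=4,fy=4)[:, :]
t=cv2.resize(f[220:280,395:475],None,fx=8,fy=8,interpolation=cv2.INTER_CUBIC)[:, :]
cv2.imwrite('pics/a.png',a[:,:,::-1]); 
m=np.zeros((600,800,3),np.uint8); m[:320,:380]=cv2.resize(f[150:230,155:250],(380,320),interpolation=2); m[:360,400:]=cv2.resize(f[225:270,400:450+0],(400,360),interpolation=2); m[360:600,:320]=cv2.resize(f[225:270,205:265],(320,240),interpolation=2)
w=cv2.resize(f[225:280,395:475],(436,300),interpolation=2); m[300:600,360:796]=w
cv2.imwrite('pics/b.png',m[:,:,::-1])
E
```

```text
crate [434.  192.5] [ 0.6041 -0.2923] corners [[0.688, -0.214], [0.691, -0.371], [0.52, -0.37], [0.517, -0.214]]
[(0.157, -89.1), (0.171, 179.7)]
hopper [202.5 185.5] [0.606  0.3009] corners [[0.627, 0.323], [0.628, 0.28], [0.585, 0.279], [0.584, 0.322]]
[(0.043, -89.0), (0.043, -177.9)]
box [233.4 251.2] [0.4399 0.2314] corners [[0.474, 0.276], [0.481, 0.194], [0.406, 0.187], [0.398, 0.268]]
[(0.082, -84.8), (0.076, -174.2)]
head [230.2 251.9] [0.4405 0.2314] corners [[0.429, 0.253], [0.462, 0.243], [0.452, 0.21], [0.419, 0.22]]
[(0.034, -16.8), (0.035, -107.1)]
bed [324.5 195.5] [ 0.5897 -0.005 ] corners [[0.705, 0.125], [0.709, -0.131], [0.475, -0.133], [0.47, 0.119]]
[(0.257, -89.1), (0.234, -179.5)]
tray [431.5 251. ] [ 0.45   -0.2914] corners [[0.509, -0.195], [0.512, -0.388], [0.392, -0.387], [0.387, -0.196]]
[(0.193, -88.9), (0.121, 179.6)]
```

View pics/a.png

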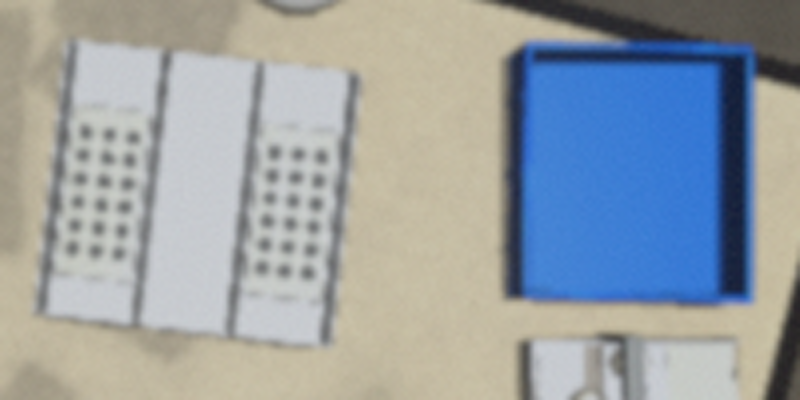

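View pics/b.png

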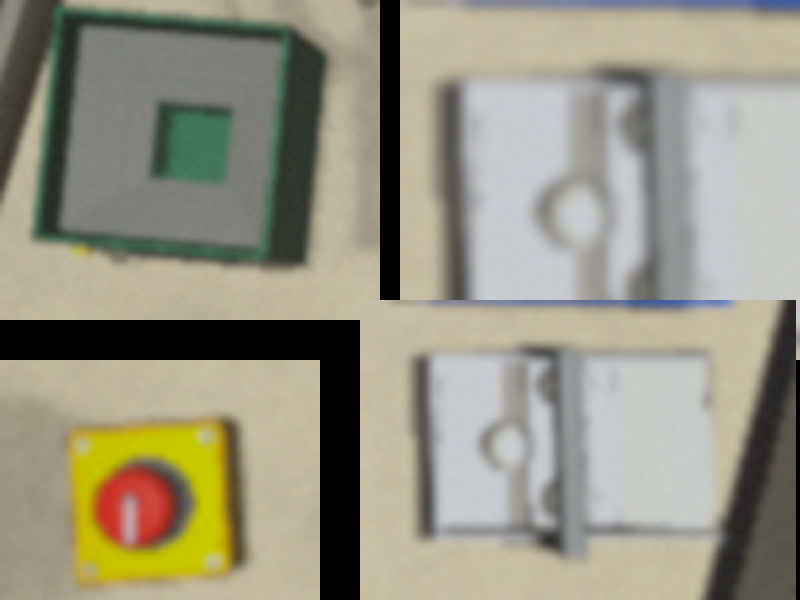

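Tray: its open lip points to −y, the grip bar runs along world x, and at least 3 balls are visible. The white line on the head points towards −x. I'll turn the corners picked from the crops into positions.

```bash
python3 - <<'E'
from h import *
c=cam('top')
def q(name,pts,off,s,o,z):
    P=np.array([ray(c,(x-o[0])/s+off[0],(y-o[1])/s+off[1],z)[:2] for x,y in pts])
    e=P[1]-P[0]; print(name,'centre',P.mean(0).round(4),P.round(3).tolist(),'edge0-1 deg',round(float(np.degrees(np.arctan2(e[1],e[0]))),1))
A=((275-.5+.125,150-.5+.125),4,(0,0))
q('bed',[(72,38),(357,72),(330,345),(38,315)],*A,.079)
q('p1',[(80,103),(152,112),(130,280),(56,270)],*A,.081)
q('p3',[(265,125),(338,132),(322,300),(245,292)],*A,.081)
q('dish',[(300,5)],*A,.024)
q('crate',[(525,43),(754,43),(752,300),(508,298)],*A,.055)
q('hopper',[(60,8),(292,28),(262,262),(35,238)],(154.6,149.6),4,(0,0),.115)
q('head',[(137,507)],(204.6,224.6),5.33,(0,360),.092)
q('bar',[(568,348),(575,556)],(394.6,224.6),5.45,(360,300),.081)
q('trayrim',[(430,354),(712,352),(717,534),(430,528)],(394.6,224.6),5.45,(360,300),.034)
s=bot.sense(); print(s['ee_pos'],np.degrees(np.arctan2(s['tool_rot'][1,1],s['tool_rot'][0,1])))
E
```

```text
bed centre [ 0.5836 -0.0051] [[0.682, 0.079], [0.663, -0.106], [0.487, -0.09], [0.502, 0.097]] edge0-1 deg -95.9
p1 centre [0.5829 0.0556] [[0.64, 0.073], [0.634, 0.026], [0.526, 0.038], [0.532, 0.086]] edge0-1 deg -96.2
p3 centre [ 0.5715 -0.0653] [[0.627, -0.047], [0.624, -0.094], [0.516, -0.085], [0.52, -0.036]] edge0-1 deg -94.6Traceback (most recent call last):
  File "<stdin>", line 10, in <module>
  File "<stdin>", line 5, in q
IndexError: index 1 is out of bounds for axis 0 with size 1
```

```bash
python3 - <<'E'
from h import *
c=cam('top')
def q(name,pts,off,s,o,z):
    P=np.array([ray(c,(x-o[0])/s+off[0],(y-o[1])/s+off[1],z)[:2] for x,y in pts])
    e=P[-1]-P[0]; print(name,'centre',P.mean(0).round(4),P.round(3).tolist(),'deg',round(float(np.degrees(np.arctan2(e[1],e[0]))),1))
A=((275-.5+.125,150-.5+.125),4,(0,0))
q('crate',[(525,43),(754,43),(752,300),(508,298)],*A,.055)
q('hopper',[(60,8),(292,28),(262,262),(35,238)],(154.6,149.6),4,(0,0),.115)
q('head',[(137,507)],(204.6,224.6),5.33,(0,360),.092)
q('bar',[(568,348),(575,556)],(394.6,224.6),5.45,(360,300),.081)
q('trayrim',[(430,354),(712,352),(717,534),(430,528)],(394.6,224.6),5.45,(360,300),.034)
s=bot.sense(); print(s['ee_pos'],np.degrees(np.arctan2(s['tool_rot'][1,1],s['tool_rot'][0,1])))
E
```

```text
crate centre [ 0.6044 -0.2905] [[0.687, -0.219], [0.69, -0.369], [0.521, -0.366], [0.519, -0.208]] deg 176.5
hopper centre [0.6121 0.3198] [[0.69, 0.388], [0.68, 0.24], [0.533, 0.254], [0.545, 0.397]] deg 176.2
head centre [0.4399 0.2307] [[0.44, 0.231]] deg 0.0
bar centre [ 0.449  -0.2836] [[0.497, -0.282], [0.401, -0.285]] deg -178.1
trayrim centre [ 0.451  -0.2968] [[0.492, -0.228], [0.496, -0.365], [0.408, -0.367], [0.408, -0.228]] deg -179.8
[ 0.26322793 -0.5667016   0.23101509] -65.08537784145828
```

```bash
python3 -m creep '[0,9,40,0,-3.8,0,9,40,0,-3.8,0,9,40,0,-3.8,0,9,40,0,-3.8,0,9,40,0,-3.8,0,9,40,0,-3.8,0,9,40,0,-3.8,0,9,40,0,-3.8]'
python3 -m creep '[0,9,40,0,0,0,9,40,0,0,0,9,40,0,0,0,9,40,0,0,0,9,40,0,0,0,9,40,0,0,0,9,40,0,0,0,9,40,0,0]'
python3 -m creep '[0,9,40,0,0,0,9,40,0,0,0,9,40,0,0,0,6,38,0,0,0,0,0,-30,0,0,0,0,-30,0,0,0,0,0,0,0,0,0,0,0]'
```

```text
t: 0.92
ee_pos: [0.3351, -0.245, 0.2314]
tool_rot: [[0.995, -0.099, 0.0], [-0.099, -0.995, -0.0], [0.0, 0.0, -1.0]]
contact_force: [0.2, -0.2, 0.2]
grip_width: -0.0
gripper_force: 0.0
t: 1.58
ee_pos: [0.4072, 0.0753, 0.2315]
tool_rot: [[0.995, -0.096, 0.001], [-0.096, -0.995, -0.0], [0.001, -0.0, -1.0]]
contact_force: [1.8, -2.1, 0.6]
grip_width: -0.001
gripper_force: 0.0
t: 2.25
ee_pos: [0.4394, 0.2308, 0.1708]
tool_rot: [[0.995, -0.096, -0.003], [-0.096, -0.995, -0.001], [-0.003, 0.001, -1.0]]
contact_force: [-0.2, -0.4, 0.4]
grip_width: 0.006
gripper_force: 0.0
```

```bash
python3 -m creep '[0,0,0,-35,0,0,0,0,-30,0,0,0,0,-9,0,0,0,0,-6,0,0,0,0,-5,0,0,0,0,-2,0,0,0,0,0,0,0,0,0,0,0]'
```

```text
t: 2.92
ee_pos: [0.441, 0.2312, 0.0858]
tool_rot: [[0.995, -0.096, 0.002], [-0.096, -0.995, 0.0], [0.002, -0.001, -1.0]]
contact_force: [-2.2, -2.2, 5.1]
grip_width: -0.001
gripper_force: 2.5
```

```bash
python3 -m creep '[0,0,0,-3,0,0,0,0,0,0,0,0,0,0,0,0,0,0,0,0,0,0,0,40,0,0,0,0,40,0,0,0,0,10,0,0,0,0,0,0]' | grep -E 'ee_pos|force'
python3 -m creep '[0,37,-31,0,0,0,37,-31,0,0,0,37,-31,0,0,0,37,-31,0,0,0,37,-31,0,0,0,35,-28,0,0,0,0,0,-30,0,0,0,0,0,0]'
python3 - <<'E'
from h import *
c=cam('top');f=c['frame']
g=cv2.resize(f[140:260,260:400],None,fx=5,fy=5,interpolation=2)
cv2.imwrite('pics/c.png',g[:,:,::-1])
E
```

```text
ee_pos: [0.4425, 0.232, 0.176]
contact_force: [0.5, -0.3, 0.2]
gripper_force: 0.0
t: 4.25
ee_pos: [0.6323, 0.0694, 0.1377]
tool_rot: [[0.995, -0.098, -0.004], [-0.098, -0.995, -0.0], [-0.004, 0.0, -1.0]]
contact_force: [-2.4, -0.1, -2.8]
grip_width: -0.001
gripper_force: 0.0
```

View pics/c.png

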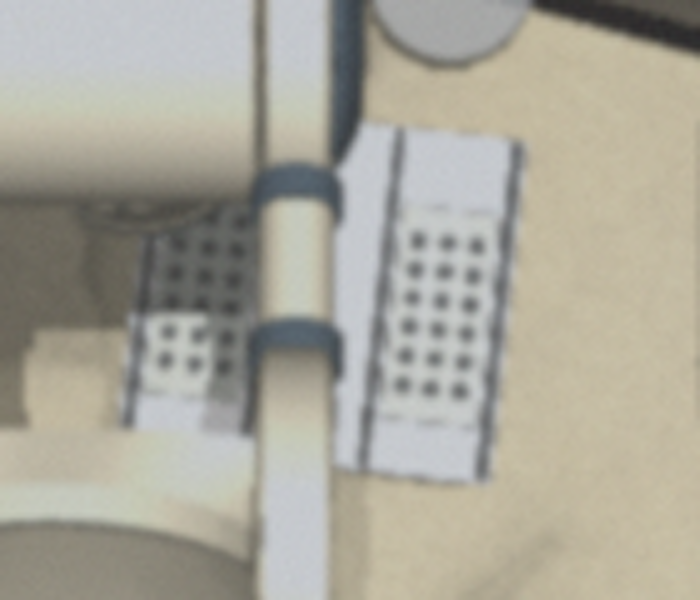

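```bash
python3 -m creep '[0,15,-11,0,0,0,14,-10,0,0,0,0,0,0,0,0,0,0,0,0,0,0,0,0,0,0,0,0,0,0,0,0,0,0,0,0,0,0,0,0]' | grep -E 'ee_pos|force'
python3 - <<'E'
from h import *
c=cam('scene');f=c['frame']
w=cam('wrist')['frame']
m=np.zeros((400,800,3),np.uint8); m[:250,:400]=cv2.resize(w,(400,250)); m[:400,400:]=cv2.resize(f[130:250,260:380],(400,400),interpolation=2)
cv2.imwrite('pics/d.png',m[:,:,::-1])
E
```

```text
ee_pos: [0.6611, 0.0508, 0.1416]
contact_force: [-0.3, -0.3, -0.2]
gripper_force: 0.0
```

View pics/d.png

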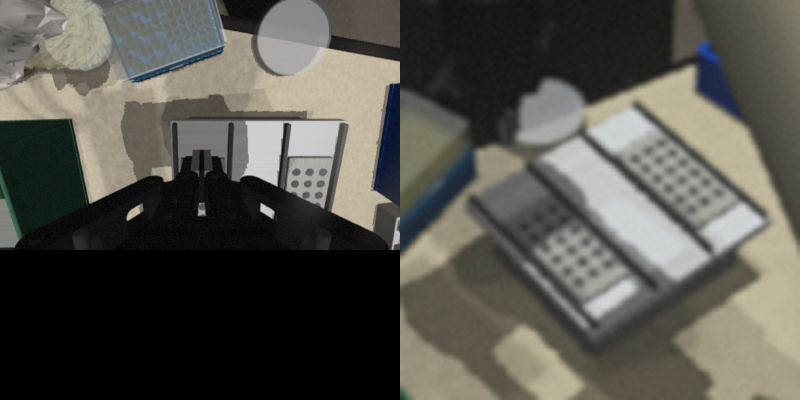

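```bash
python3 -m creep '[0,0,-1,-30,0,0,0,0,-25,0,0,0,0,-6,0,0,0,0,-3,0,0,-10,1,0,0,0,-5,0.5,0,0,0,0,0,0,0,0,0,0,0,0]' | grep -E 'ee_pos|force'
python3 -m creep '[0,-8,0.8,0,0,0,-8,0.8,0,0,0,-8,0.8,0,0,0,-8,0.8,0,0,0,-8,0.8,0,0,0,-5,0.5,0,0,0,0,0,0,0,0,0,0,0,0]' | grep -E 'ee_pos|force'
python3 - <<'E'
from h import *
c=cam('scene');f=c['frame']
w=cam('wrist')['frame']
m=np.zeros((400,800,3),np.uint8); m[:250,:400]=cv2.resize(w,(400,250)); m[:400,400:]=cv2.resize(f[130:250,260:380],(400,400),interpolation=2)
cv2.imwrite('pics/e.png',m[:,:,::-1])
E
```

```text
ee_pos: [0.6471, 0.0509, 0.0785]
contact_force: [-0.0, -0.1, -0.3]
gripper_force: 0.0
ee_pos: [0.6009, 0.0555, 0.0777]
contact_force: [0.9, 0.1, 0.8]
gripper_force: 0.3
```

View pics/e.png

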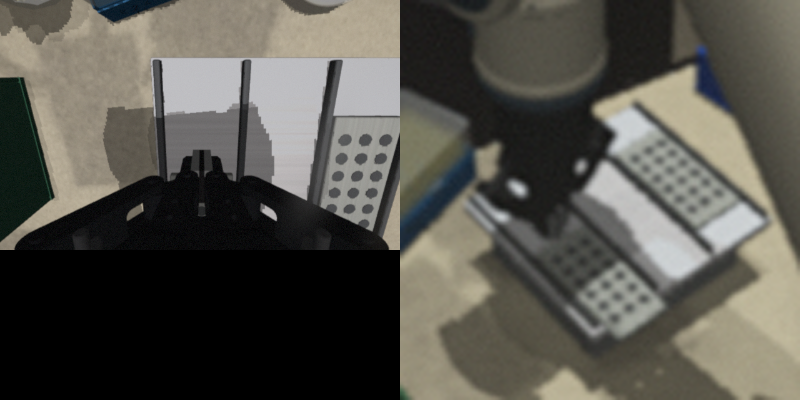

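The fingers are behind plate 1 and its front edge is now just over the bed edge. The plate's front corners are near (665,303) and (612,336) in the right panel. I'll check that figure numerically.

```bash
python3 - <<'E'
from h import *
c=cam('scene')
u=np.array([.9954,-.0958]);v=np.array([.0958,.9954]);B=np.array([.5836,-.0051])
for n,x,y,z in [('p1 FR',665,303,.081),('p1 FL',612,336,.081),('p3 FR',738,208,.081),('p3 FL',711,228,.081),('bed front R top',769,219,.079),('bed front L',596,326,.083)]:
    P=ray(c,260+(x-400)/3.333,130+y/3.333,z)[:2]-B; print(n,(P@u).round(4),(P@v).round(4))
E
```

```text
p1 FR -0.1084 0.0345
p1 FL -0.1066 0.0875
p3 FR -0.0715 -0.0788
p3 FL -0.0735 -0.0462
bed front R top -0.0958 -0.0921
bed front L -0.0924 0.0921
```

```bash
python3 -m creep '[0,-8,0.8,0,0,0,-8,0.8,0,0,0,-7,0.7,0,0,0,-5,0.5,0,0,0,0,0,0,0,0,8,-0.8,0,0,0,0,0,30,0,0,0,0,30,0]' | grep -E 'ee_pos|force'
python3 -m creep '[0,18,-30,0,0,0,18,-35,0,0,0,18,-35,0,0,0,12,-30,0,0,0,0,0,0,0,0,0,0,0,0,0,0,0,0,0,0,0,0,0,0]' | grep -E 'ee_pos|force'
```

```text
ee_pos: [0.5815, 0.0572, 0.1368]
contact_force: [-0.1, -0.6, 0.8]
gripper_force: 0.0
ee_pos: [0.6473, -0.0718, 0.1372]
contact_force: [0.1, 1.1, -0.0]
gripper_force: 0.0
```

```bash
python3 -m creep '[0,0,0,-30,0,0,0,0,-22,0,0,0,0,-5,0,0,0,0,-2,0,0,-8,0.8,0,0,0,-8,0.8,0,0,0,-8,0.8,0,0,0,-8,0.8,0,0]' | grep -E 'ee_pos|force'
python3 -m creep '[0,-8,0.8,0,0,0,-8,0.8,0,0,0,-8,0.8,0,0,0,-8,0.8,0,0,0,-8,0.8,0,0,0,-7,0.7,0,0,0,-7,0.7,0,0,0,0,0,0,0]' | grep -E 'ee_pos|force'
python3 -m creep '[0,8,-0.8,0,0,0,0,0,40,0,0,0,0,40,0,0,0,0,40,0,0,0,-40,0,0,0,0,-40,0,0,0,0,-40,0,0,0,0,-40,0,0]' | grep -E 'ee_pos|force'
python3 - <<'E'
from h import *
c=cam('scene');f=c['frame']; t=cam('top')['frame']
m=np.zeros((400,800,3),np.uint8); m[:400,:400]=cv2.resize(t[150:250,270:370],(400,400),interpolation=2); m[:400,400:]=cv2.resize(f[130:250,260:380],(400,400),interpolation=2)
cv2.imwrite('pics/f.png',m[:,:,::-1])
E
```

```text
ee_pos: [0.615, -0.0694, 0.0794]
contact_force: [0.8, -0.2, 1.9]
gripper_force: 1.1
ee_pos: [0.5608, -0.0641, 0.079]
contact_force: [2.2, 0.8, 6.1]
gripper_force: 2.5
ee_pos: [0.569, -0.2264, 0.1985]
contact_force: [0.8, 0.2, 0.0]
gripper_force: 0.0
```

View pics/f.png

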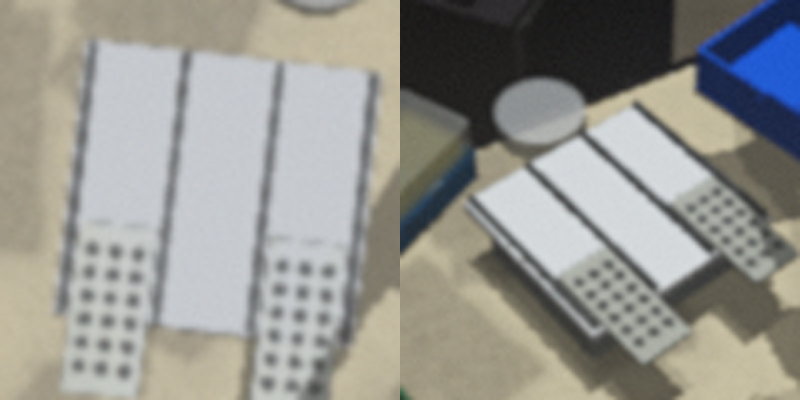

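Both plates overhang by about 45 mm and sit level. Left panel: plate fronts at y≈392, bed edge at about 317. Next I'll grip plate 3, the one nearer the crate.

```bash
python3 -m creep '[75,-22,34,0,0,75,-22,34,0,0,75,-22,34,0,0,75,-22,34,0,0,75,-20,36,0,0,75,0,0,-30,0,75,0,0,0,0,75,0,0,0,0]' 80 | grep -E 'ee_pos|force|width'
python3 - <<'E'
from h import *
c=cam('wrist','w1.png')
E
```

```text
ee_pos: [0.4609, -0.0527, 0.1679]
contact_force: [-0.6, -0.4, 0.1]
grip_width: 0.878
gripper_force: 0.0
```

View pics/w1.png

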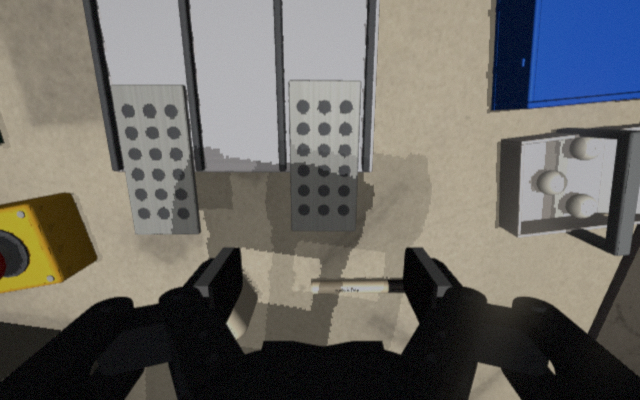

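The wrist view shows plate 3 at x 290–360, centred between the fingers at 225–420. It also shows 3 balls in the tray.

```bash
python3 -m creep '[75,0,-2,-35,0,75,0,0,-35,0,75,0,0,-26,0,75,0,0,-12,0,75,0,0,0,0,45,0,0,0,0,45,0,0,0,0,45,0,0,0,0]' 80 | grep -E 'ee_pos|force|width'
python3 -m creep '[45,0,0,0,0,45,0,0,0,0,45,0,0,5,0,45,0,0,15,0,45,0,0,25,0,45,0,0,25,0,45,0,0,0,0,45,0,0,0,0]' 80 | grep -E 'ee_pos|force|width'
python3 - <<'E'
from h import *
c=cam('scene');f=c['frame']; t=cam('wrist')['frame']
m=np.zeros((400,800,3),np.uint8); m[:250,:400]=cv2.resize(t,(400,250)); m[:400,400:]=cv2.resize(f[130:250,280:400],(400,400),interpolation=2)
cv2.imwrite('pics/g.png',m[:,:,::-1])
E
```

```text
ee_pos: [0.4626, -0.0555, 0.0616]
contact_force: [-1.5, -3.7, 6.4]
grip_width: 0.56
gripper_force: 80.9
ee_pos: [0.4625, -0.0551, 0.1322]
contact_force: [-0.1, -0.9, -2.0]
grip_width: 0.561
gripper_force: 82.5
```

View pics/g.png

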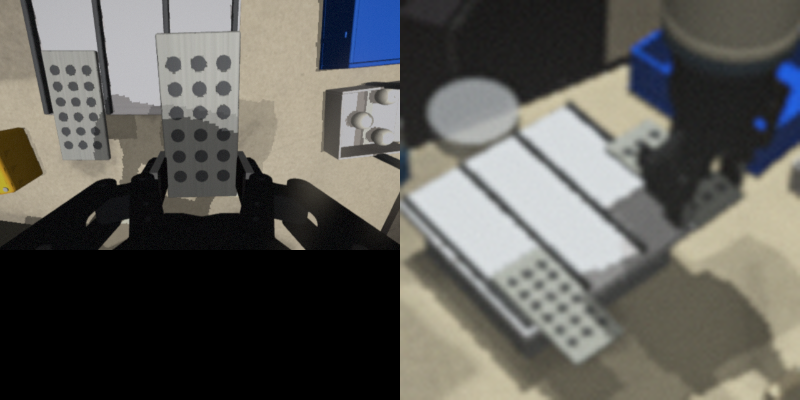

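Plate 3 is held level (opening about 48 mm). Carrying it to the crate.

```bash
python3 -m creep '[45,0,0,20,1,45,12,-26,20,1,45,19,-42,0,1,45,19,-42,0,1,45,19,-41.5,0,1,45,19,-41.5,0,0,45,19,-41.5,0,0,45,0,0,0,0]' | grep -E 'ee_pos|force|width'
python3 - <<'E'
from h import *
c=cam('wrist','w2.png')
E
```

```text
out of range; nothing moved
```

View pics/w2.png

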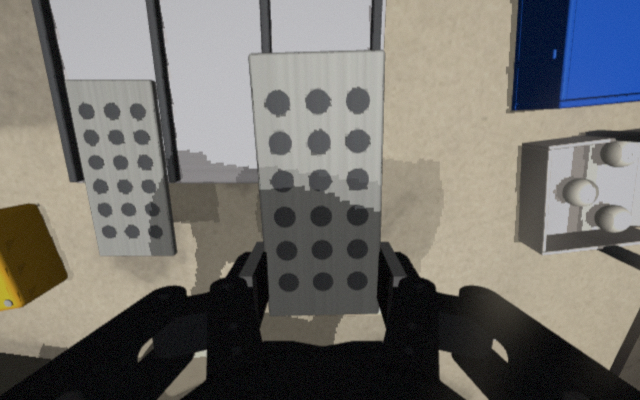

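That call was refused whole because 42 mm is over the row limit; the picture shows the plate still held above the bed. I'll go in legal rows.

```bash
python3 -m creep '[45,0,0,20,1,45,17,-33,20,1,45,17,-38,0,1,45,19,-41,0,1,45,19,-41,0,1,45,19,-41,0,0,45,18,-41,0,0,45,0,0,0,0]' | grep -E 'ee_pos|force|width'
python3 - <<'E'
from h import *
c=cam('wrist'); f=c['frame'];hsv=cv2.cvtColor(f,cv2.COLOR_RGB2HSV)
m=cv2.inRange(hsv,(105,120,40),(125,255,255))
ys,xs=np.where(m); print(len(xs),xs.min(),xs.max(),ys.min(),ys.max())
for u,v in[(xs[ys==ys.min()].mean(),ys.min()),(xs.min(),ys[xs==xs.min()].mean()),(xs.max(),ys[xs==xs.max()].mean())]: print((u,v),ray(c,u,v,.055).round(3))
for X in [(.687,-.215,.055),(.689,-.368,.055),(.52,-.368,.055)]: print(np.round(proj(c,X)))
E
```

```text
ee_pos: [0.5668, -0.2836, 0.1688]
contact_force: [-2.1, -0.4, -1.0]
grip_width: 0.558
gripper_force: 82.9
12869 234 434 40 252
(np.float64(392.09090909090907), np.int64(40)) [ 0.687 -0.337  0.055]
(np.int64(234), np.float64(48.625)) [ 0.683 -0.219  0.055]
(np.int64(434), np.float64(51.5)) [ 0.679 -0.368  0.055]
[228.  43.]
[435.  37.]
[419. 249.]
```

The crate is unmoved, centred near (0.603, −0.293). Lowering and releasing.

```bash
python3 -m creep '[45,3,-9,-20,0,45,0,0,-35,0,45,0,0,-35,0,45,0,0,-35,0,45,0,0,-20,0,45,0,0,-11,0,45,0,0,0,0,65,0,0,0,0]' | grep -E 'ee_pos|force|width'
python3 -m creep '[68,0,0,0,0,68,0,0,0,0,68,0,0,5,0,68,0,0,35,0,68,0,0,41,0,68,0,0,41,0,68,0,0,35,-1,75,0,0,0,-1]' | grep -E 'ee_pos|force|width'
python3 - <<'E'
from h import *
c=cam('wrist'); f=c['frame']
cv2.imwrite('pics/hh.png',f[:,:,::-1])
E
```

```text
ee_pos: [0.5676, -0.2857, 0.0142]
contact_force: [0.3, -0.1, 1.4]
grip_width: 0.684
gripper_force: 0.0
ee_pos: [0.5706, -0.2879, 0.1799]
contact_force: [0.7, -1.9, 1.4]
grip_width: 0.877
gripper_force: 0.0
```

View pics/hh.png

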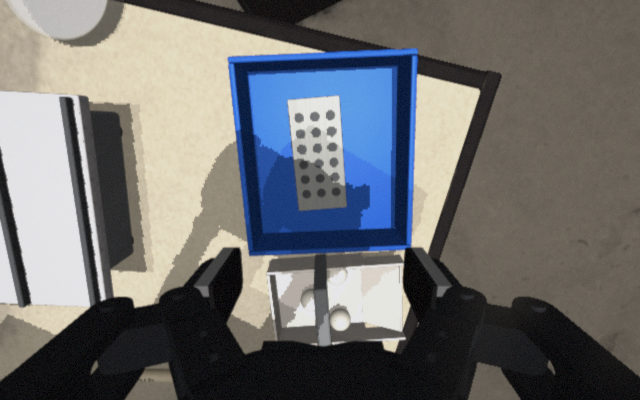

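Plate 3 lies inside the crate, at about (318,150). Going for plate 1.

```bash
python3 -m creep '[75,-11,39.5,0,-1,75,-11,39.5,0,-1,75,-11,39.5,0,-1,75,-11,39.5,0,0,75,-11,39.5,0,0,75,-11,39.5,0,0,75,-11,39.5,0,0,75,-10,38,0,0]' | grep -E 'ee_pos|force|width'
python3 -m creep '[75,-10,38,0,0,75,0,0,0,0,75,0,0,0,0,75,0,0,0,0,75,0,0,0,0,75,0,0,0,0,75,0,0,0,0,75,0,0,0,0]' | grep -E 'ee_pos|force|width|rot'
python3 - <<'E'
from h import *
c=cam('wrist'); f=c['frame'][:,150:480].astype(int)
hsv=cv2.cvtColor(c['frame'],cv2.COLOR_RGB2HSV)
m=cv2.inRange(hsv,(0,0,140),(180,60,255)); m[260:]=0; cv2.imwrite('pics/m.png',m)
u=np.array([.9954,-.0958]);v=np.array([.0958,.9954]);B=np.array([.5836,-.0051])
for r in (200,210,220,230):
    x=np.where(m[r,:])[0]; print(r,[(s[0],s[-1],*(ray(c,k,r,.081)[:2]-B)@v*1000) for s in np.split(x,np.where(np.diff(x)>3)[0]+1) if len(s)>8 for k in (s[0],s[-1])])
print([proj(c,np.append(B+a*u+b*v,.081)) for a,b in((-.139,.086),(-.139,.036))])
E
```

```text
ee_pos: [0.4792, 0.0302, 0.1713]
contact_force: [0.6, 0.6, -0.6]
grip_width: 0.878
gripper_force: 0.0
ee_pos: [0.4708, 0.0657, 0.171]
tool_rot: [[0.995, -0.097, -0.0], [-0.097, -0.995, -0.0], [-0.0, 0.0, -1.0]]
contact_force: [-0.3, 0.1, 0.1]
grip_width: 0.878
gripper_force: 0.0Traceback (most recent call last):
  File "<stdin>", line 7, in <module>
TypeError: Value after * must be an iterable, not numpy.float64
```

```bash
python3 -m creep '[75,3,0.6,-35,0,75,0,0,-35,0,75,0,0,-27,0,75,0,0,-13,0,75,0,0,0,0,45,0,0,0,0,45,0,0,0,0,45,0,0,0,0]' 80 | grep -E 'ee_pos|force|width'
python3 -m creep '[45,0,0,0,0,45,0,0,0,0,45,0,0,5,0,45,0,0,15,0,45,0,0,25,0,45,0,0,25,0,45,0,0,30,0,45,0,0,0,0]' 80 | grep -E 'ee_pos|force|width'
```

```text
ee_pos: [0.4743, 0.067, 0.0623]
contact_force: [-0.9, -1.0, 4.2]
grip_width: 0.559
gripper_force: 81.3
ee_pos: [0.4758, 0.0672, 0.1662]
contact_force: [2.0, 0.3, -1.0]
grip_width: 0.562
gripper_force: 82.6
```

```bash
python3 -m creep '[45,10.5,-40,0,1,45,10.5,-40,0,1,45,10.5,-40,0,1,45,10.5,-40,0,0,45,10.5,-40,0,0,45,10.5,-40,0,0,45,10.5,-40,0,0,45,10.5,-40,0,0]' | grep -E 'ee_pos|force|width'
python3 -m creep '[45,10,-40,0,0,45,0,0,0,0,45,0,0,0,0,45,0,0,0,0,45,0,0,0,0,45,0,0,0,0,45,0,0,0,0,45,0,0,0,0]' | grep -E 'ee_pos|force|width'
python3 - <<'E'
from h import *
c=cam('wrist'); f=c['frame'];hsv=cv2.cvtColor(f,cv2.COLOR_RGB2HSV)
m=cv2.inRange(hsv,(105,120,40),(125,255,255))
ys,xs=np.where(m); print(len(xs),xs.min(),xs.max(),ys.min(),ys.max())
for u,v in[(xs[ys==ys.min()].mean(),ys.min()),(xs.min(),ys[xs==xs.min()].mean()),(xs.max(),ys[xs==xs.max()].mean())]: print((u,v),ray(c,u,v,.055).round(3))
E
```

```text
ee_pos: [0.5575, -0.255, 0.1612]
contact_force: [1.6, -0.6, -1.5]
grip_width: 0.563
gripper_force: 82.7
ee_pos: [0.5676, -0.2922, 0.1613]
contact_force: [0.4, 0.3, -1.2]
grip_width: 0.56
gripper_force: 82.8
15855 215 421 36 254
(np.float64(415.5), np.int64(36)) [ 0.687 -0.364  0.055]
(np.int64(215), np.float64(48.0)) [ 0.685 -0.219  0.055]
(np.int64(421), np.float64(48.333333333333336)) [ 0.679 -0.368  0.055]
```

```bash
python3 -m creep '[45,2,0,-35,0,45,0,0,-35,0,45,0,0,-35,0,45,0,0,-25,0,45,0,0,-11,0,45,0,0,0,0,45,0,0,0,0,65,0,0,0,0]' | grep -E 'ee_pos|force|width'
python3 -m creep '[68,0,0,0,0,68,0,0,0,0,68,0,0,5,0,68,0,0,35,0,68,0,0,41,0,68,0,0,41,0,68,0,0,35,0,75,0,0,0,0]' | grep -E 'ee_pos|force|width'
python3 -m creep '[40,-17,0,0,0,40,-17,0,0,0,40,-17,0,0,0,40,-17,0,0,0,40,-17,0,0,0,40,-17,0,0,0,40,-17,0,0,0,40,0,0,0,0]' | grep -E 'ee_pos|force|width'
python3 - <<'E'
from h import *
c=cam('wrist','tr.png'); t=cam('top'); f=t['frame']
m=np.zeros((400,800,3),np.uint8); m[:325,:520]=cv2.resize(c['frame'],(520,325)); m[:400,530:800]=cv2.resize(f[150:280,390:478],(270,400),interpolation=2)
cv2.imwrite('pics/i.png',m[:,:,::-1])
E
```

```text
ee_pos: [0.5707, -0.2936, 0.0219]
contact_force: [0.8, -0.3, 0.1]
grip_width: 0.681
gripper_force: 0.0
ee_pos: [0.5725, -0.2947, 0.1855]
contact_force: [1.6, -0.2, -0.0]
grip_width: 0.875
gripper_force: 0.0
ee_pos: [0.448, -0.2925, 0.1777]
contact_force: [0.6, 0.5, 0.0]
grip_width: 0.469
gripper_force: 0.0
```

View pics/i.png

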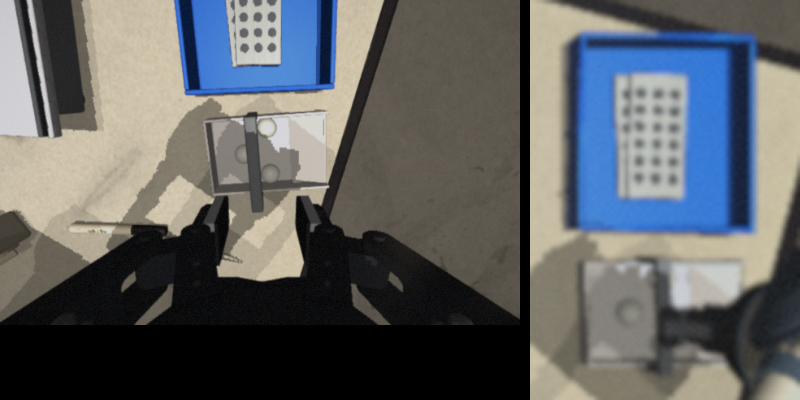

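Both plates are in the crate (top view, right panel). The tray bar runs from (250,113) to (258,212) in the wrist panel.

```bash
python3 - <<'E'
from h import *
c=cam('wrist');s=.8125
a=[ray(c,x/s,y/s,z) for x,y,z in((251,114,.081),(257,212,.081))]; d=a[0]-a[1]
print(np.round(a,4),np.mean(a,0).round(4),'bar deg',np.degrees(np.arctan2(d[1],d[0])))
P=[ray(c,x/s,y/s,.034)[:2].round(3) for x,y in((206,122),(326,111),(327,187),(213,194))]; print(P)
q=bot.sense();print(q['ee_pos'],np.degrees(np.arctan2(q['tool_rot'][1,1],q['tool_rot'][0,1])),q['joints'].round(0))
E
```

```text
[[ 0.5003 -0.285   0.081 ]
 [ 0.4016 -0.2857  0.081 ]] [ 0.451  -0.2854  0.081 ] bar deg 0.3860990530415648
[array([ 0.491, -0.232]), array([ 0.497, -0.365]), array([ 0.408, -0.369]), array([ 0.405, -0.232])]
[ 0.45108776 -0.29323249  0.17771526] -92.50990768878167 [-39.  25.  93.   0.  62.  53.]
```

The bar centre is at (0.451, −0.285). Since the tool can't tilt, I'll grip the bar lightly, hold the tray over the hopper with its +x end on the near rim, and lever it so the lip drops inside.

```bash
python3 -m creep '[40,0,8,-20,3,40,0,0,-35,0,40,0,0,-35,0,40,0,0,-25,0,40,0,0,-7,0,40,0,0,0,0,40,0,0,0,0,8,0,0,0,0]' 40 | grep -E 'ee_pos|force|width'
python3 -m creep '[8,0,0,0,0,8,0,0,0,0,8,0,0,0,0,8,0,0,10,0,8,0,0,20,0,8,0,0,20,0,8,0,0,0,0,8,0,0,0,0]' 40 | grep -E 'ee_pos|force|width'
```

```text
ee_pos: [0.4516, -0.2856, 0.0566]
contact_force: [-0.2, 0.2, 0.2]
grip_width: 0.341
gripper_force: 0.0
ee_pos: [0.4511, -0.2854, 0.1064]
contact_force: [-0.3, -0.4, -3.6]
grip_width: 0.131
gripper_force: 42.7
```

```bash
python3 -m creep '[8,0,0,25,0,8,0,0,30,0,8,0,0,30,0,8,0,0,30,0,8,0,0,19,0,8,1,5,0,3,8,2,9,0,4,8,3,14,0,4]' 40 | grep -E 'ee_pos|force|width'
python3 -m creep '[8,5,20,0,4,8,5,22,0,4,8,5,24,0,4,8,5,24,0,4,8,5,24,0,4,8,5,24,0,4,8,5,24,0,4,8,5,24,0,4]' 40 | grep -E 'ee_pos|force|width'
python3 -m creep '[8,5,24,0,4,8,5,24,0,4,8,5,24,0,4,8,5,24,0,4,8,5,24,0,4,8,5,24,0,4,8,5,24,0,4,8,5,24,0,4]' 40 | grep -E 'ee_pos|force|width'
python3 -m creep '[8,5,24,0,4,8,5,24,0,3,8,5,24,0,3,8,5,24,0,0,8,4,24,0,0,8,4,22,0,0,8,3,15,0,0,8,2,8,0,0]' 40 | grep -E 'ee_pos|force|width'
python3 - <<'E'
from h import *
q=bot.sense();print(q['ee_pos'],np.degrees(np.arctan2(q['tool_rot'][1,1],q['tool_rot'][0,1])),q['joints'].round(0),q['contact_force'])
E
```

```text
ee_pos: [0.4562, -0.2572, 0.2387]
contact_force: [0.5, -0.3, -2.4]
grip_width: 0.133
gripper_force: 42.7
ee_pos: [0.4961, -0.0697, 0.2383]
contact_force: [0.7, 0.7, -2.0]
grip_width: 0.131
gripper_force: 42.7
ee_pos: [0.5361, 0.1222, 0.2382]
contact_force: [0.3, -0.5, -1.6]
grip_width: 0.131
gripper_force: 42.7
ee_pos: [0.5693, 0.2875, 0.2381]
contact_force: [-0.4, -0.4, -2.3]
grip_width: 0.129
gripper_force: 42.7
[0.56934543 0.28754048 0.23810639] -4.420508072511639 [21. 29. 75.  0. 76. 26.] [-0.38428791 -0.43776376 -2.29384098]
```

```bash
python3 -m creep '[8,5,12,0,0,8,5,12,0,0,8,3,11,0,0,8,0,0,-20,0,8,0,0,-20,0,8,0,0,-10,0,8,0,0,-8,0,8,0,0,0,0]' 25 | grep -E 'ee_pos|force|width'
python3 -m creep '[8,0,0,-4,0,8,0,0,-4,0,8,2,-0.2,-2,0,8,2,-0.2,-2,0,8,0,0,0,0,8,0,0,0,0,8,0,0,0,0,8,0,0,0,0]' 20 | grep -E 'ee_pos|force|width'
```

```text
ee_pos: [0.582, 0.3204, 0.1795]
contact_force: [-0.6, -0.9, -2.9]
grip_width: 0.133
gripper_force: 42.7
ee_pos: [0.5869, 0.3207, 0.1696]
contact_force: [0.6, -1.6, 5.2]
grip_width: 0.13
gripper_force: 44.0
```

```bash
python3 -m creep '[9,2,-0.2,-1,0,9,2,-0.2,-2,0,9,2,-0.2,-2,0,9,1,-0.1,-1,0,9,0,0,0,0,9,0,0,0,0,9,0,0,0,0,9,0,0,0,0]' 20
python3 - <<'E'
from h import *
c=cam('scene');f=c['frame']; w=cam('wrist')['frame']
m=np.zeros((500,800,3),np.uint8); m[:250,:400]=cv2.resize(w,(400,250)); m[:500,400:]=cv2.resize(f[160:310,165:285],(400,500),interpolation=2)
cv2.imwrite('pics/tilt1.png',m[:,:,::-1]); print(bot.sense()['torque'])
E
```

```text
t: 26.53
ee_pos: [0.5943, 0.3202, 0.1639]
tool_rot: [[0.078, 0.997, 0.002], [0.997, -0.078, 0.001], [0.001, 0.002, -1.0]]
contact_force: [0.1, 0.4, 11.1]
grip_width: 0.133
gripper_force: 61.3
[-0.10867097  0.56961543  0.04050387]
```

```bash
python3 -m creep '[9,1,-0.1,-1,0,9,1,-0.1,-1,0,9,1,-0.1,-1,0,9,1,-0.1,-1,0,9,0,0,0,0,9,0,0,0,0,9,0,0,0,0,9,0,0,0,0]' 20 | grep -E 'ee|force|width'
python3 - <<'E'
from h import *
c=cam('wrist'); f=c['frame']; cv2.imwrite('pics/wt.png',f[:,:,::-1]); print(bot.sense()['torque'])
hsv=cv2.cvtColor(f,cv2.COLOR_RGB2HSV)
# bright white tray/ balls extents along central columns
for u in (250,320,390):
    print(u,[int(x) for x in f[0:280:8,u].mean(1)])
for th in (0,5,10,15,20):
    t=np.radians(th); b=bot.sense()['ee_pos']+[0,0,.0184]; X=np.array([.997,-.078,0])
    P=lambda tx,tz: b+ -X*((tx-.005)*np.cos(t)-(tz-.075)*np.sin(t))+np.array([0,0,1])*((tx-.005)*np.sin(t)+(tz-.075)*np.cos(t))
    print(th,'lip',np.round(proj(c,P(-.081,.025))),'end top',np.round(proj(c,P(.06,.034))))
E
```

```text
ee_pos: [0.5986, 0.3198, 0.16]
contact_force: [1.6, 0.4, 10.3]
grip_width: 0.13
gripper_force: 73.1
[-0.04087264  0.28616258  0.0922129 ]
250 [69, 59, 69, 211, 215, 209, 215, 215, 198, 142, 144, 145, 144, 64, 31, 97, 103, 95, 87, 84, 84, 87, 130, 150, 148, 149, 149, 148, 147, 146, 148, 146, 149, 195, 236]
320 [164, 82, 72, 57, 171, 222, 219, 218, 143, 170, 148, 146, 142, 61, 59, 84, 82, 80, 80, 82, 87, 48, 56, 86, 85, 84, 83, 86, 83, 82, 79, 82, 79, 84, 85]
390 [170, 169, 156, 78, 68, 55, 217, 221, 215, 215, 220, 219, 114, 61, 94, 150, 153, 150, 152, 104, 85, 238, 240, 238, 183, 180, 181, 147, 147, 144, 143, 146, 161, 232, 234]
0 lip [469. 234.] end top [225. 240.]
5 lip [456. 230.] end top [216. 243.]
10 lip [443. 226.] end top [208. 247.]
15 lip [430. 223.] end top [199. 251.]
20 lip [418. 220.] end top [191. 256.]
```

```bash
python3 - <<'E'
from h import *
c=cam('wrist'); f=c['frame']
s=cam('scene'); g=s['frame']
b=bot.sense()['ee_pos']+[0,0,.0184]; X=np.array([.997,-.078,0]);Y=np.array([.078,.997,0])
def P(t,tx,tz,y=0): return b-X*((tx-.005)*np.cos(t)-(tz-.075)*np.sin(t))+np.array([0,0,1])*((tx-.005)*np.sin(t)+(tz-.075)*np.cos(t))+Y*y
m=np.zeros((500,800,3),np.uint8); m[:250,:400]=cv2.resize(f,(400,250)); m[:500,400:]=cv2.resize(g[160:310,165:285],(400,500),interpolation=2)
cv2.imwrite('pics/tilt2.png',m[:,:,::-1])
for th in (0,.1,.2,.3,.4): print(th,[tuple(np.round((np.array(proj(s,P(th,*q)))-(165,160))*3.333+(400,0))) for q in((.06,.034,.045),(.06,.034,-.045),(-.081,.034,.045),(-.081,.034,-.045))])
E
```

```text
0 [(np.float64(570.0), np.float64(372.0)), (np.float64(684.0), np.float64(298.0)), (np.float64(472.0), np.float64(239.0)), (np.float64(582.0), np.float64(176.0))]
0.1 [(np.float64(571.0), np.float64(372.0)), (np.float64(685.0), np.float64(298.0)), (np.float64(478.0), np.float64(250.0)), (np.float64(587.0), np.float64(186.0))]
0.2 [(np.float64(571.0), np.float64(371.0)), (np.float64(687.0), np.float64(296.0)), (np.float64(485.0), np.float64(260.0)), (np.float64(593.0), np.float64(197.0))]
0.3 [(np.float64(571.0), np.float64(369.0)), (np.float64(687.0), np.float64(293.0)), (np.float64(491.0), np.float64(271.0)), (np.float64(599.0), np.float64(207.0))]
0.4 [(np.float64(571.0), np.float64(366.0)), (np.float64(688.0), np.float64(290.0)), (np.float64(498.0), np.float64(282.0)), (np.float64(605.0), np.float64(218.0))]
```

View pics/tilt2.png

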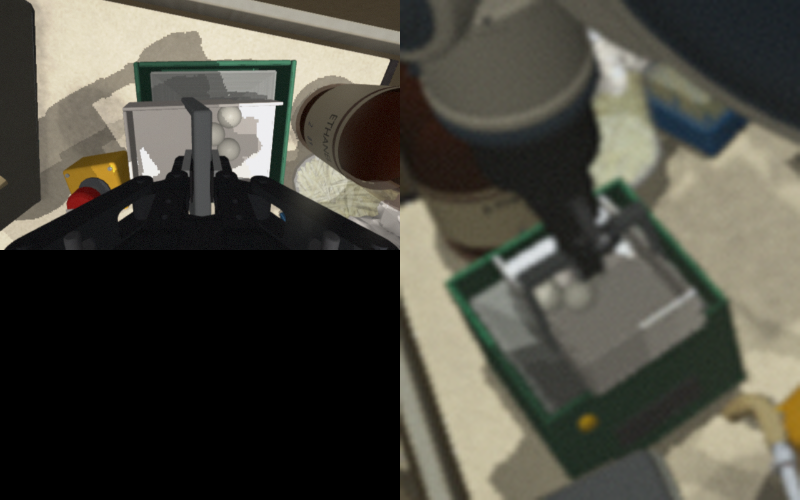

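The scene view shows the tray tilted about 0.2 rad over the hopper, with the lip inside and the balls gathered at the lip end. The rim levering works, so I'll continue in small steps.

```bash
python3 -m creep '[9,1,-0.1,-2,0,9,1,-0.1,-2,0,9,0,0,-1,0,9,0,0,0,0,9,0,0,0,0,9,0,0,0,0,9,0,0,0,0,9,0,0,0,0]' 20 | grep -E 'ee|force|width'
python3 -m creep '[9,1,-0.1,-2,0,9,1,-0.1,-2,0,9,1,0,-2,0,9,0,0,0,0,9,0,0,0,0,9,0,0,0,0,9,0,0,0,0,9,0,0,0,0]' 20 | grep -E 'ee|force|width'
python3 -c "
from h import *
print(bot.sense()['torque'],bot.sense()['contact_force'])"
```

```text
ee_pos: [0.6022, 0.3198, 0.1565]
contact_force: [7.4, -2.1, 21.9]
grip_width: 0.129
gripper_force: 85.3
ee_pos: [0.6066, 0.3196, 0.1511]
contact_force: [13.6, -3.1, 23.2]
grip_width: 0.134
gripper_force: 98.8
[-0.42759426 -1.21820036  0.02564206] [13.56312172 -3.13470262 23.24596906]
```

The torque sign shows the lip is resting on the funnel at the far side. I'll lift slightly, shift back toward the near rim, and resume.

```bash
python3 -m creep '[9,0,0,4,0,9,-5,0.4,2,0,9,-6,0.5,0,0,9,0,0,-1,0,9,0,0,-1,0,9,0,0,0,0,9,0,0,0,0,9,0,0,0,0]' 20 | grep -E 'ee|force|width'
python3 -c "
from h import *
print(bot.sense()['torque'])"
python3 -m creep '[9,1,-0.1,-1,0,9,1,-0.1,-1,0,9,1,0,-1,0,9,0,0,-1,0,9,0,0,0,0,9,0,0,0,0,9,0,0,0,0,9,0,0,0,0]' 20 | grep -E 'ee|force|width'
python3 -c "
from h import *
print(bot.sense()['torque'])
c=cam('scene','s3.png');f=cam('wrist','w3.png')['frame']"
```

```text
ee_pos: [0.6, 0.3206, 0.1576]
contact_force: [29.8, -8.5, 34.5]
grip_width: 0.132
gripper_force: 84.6
[-1.37705839 -4.48174054  0.06079278]
ee_pos: [0.6035, 0.3205, 0.1541]
contact_force: [31.9, -9.0, 38.0]
grip_width: 0.131
gripper_force: 95.0
[-1.44949659 -4.27350771  0.0780402 ]
```

Large +x force: the tray's +x end probably slipped off the rim and is now inside the hopper mouth. Lift out and measure the tilt.

```bash
python3 -m creep '[9,3,0,3,0,9,3,0,10,0,9,0,0,15,0,9,0,0,20,0,9,0,0,0,0,9,0,0,0,0,9,0,0,0,0,9,0,0,0,0]' 20 | grep -E 'ee|force|width'
cat >> h.py <<'E'
X=np.array([.997,-.078,0]);Y=np.array([.078,.997,0])
def P(b,t,tx,tz,y=0): return b-X*((tx-.005)*np.cos(t)-(tz-.075)*np.sin(t))+np.array([0,0,1])*((tx-.005)*np.sin(t)+(tz-.075)*np.cos(t))+Y*y
E
python3 - <<'E'
from h import *
q=bot.sense();print(q['torque'])
c=cam('wrist','w4.png');f=c['frame'];cam('scene','s4.png')
g=cv2.cvtColor(f,cv2.COLOR_RGB2GRAY)
b0=np.array([.5986,.3198,.1784]); b=q['ee_pos']+[0,0,.0184]
for t in (0,.1,.2,.3,.4,.5): print(t,[np.round(proj(c,P(b,t,*k))).tolist() for k in((.06,.034,.045),(-.081,.034,.045))])
l=cv2.createLineSegmentDetector().detect(g[:300])[0][:,0]
for s in l:
    L=np.hypot(s[2]-s[0],s[3]-s[1])
    if L>50: print(s.round(),round(float(np.degrees(np.arctan2(s[3]-s[1],s[2]-s[0]))),1))
E
```

```text
ee_pos: [0.5999, 0.3196, 0.1946]
contact_force: [-0.3, 0.2, -2.6]
grip_width: 0.135
gripper_force: 74.4
[ 0.01029167 -0.02028069  0.05587283]
0 [[219.0, 160.0], [487.0, 160.0]]
0.1 [[208.0, 161.0], [471.0, 158.0]]
0.2 [[197.0, 163.0], [456.0, 156.0]]
0.3 [[186.0, 165.0], [441.0, 155.0]]
0.4 [[175.0, 167.0], [426.0, 153.0]]
0.5 [[165.0, 169.0], [411.0, 152.0]]
[234. 163. 230. 103.] -93.5
[428. 281. 438. 169.] -84.8
[591.  95. 118.  -1.] -168.5
[ 85.  27.  88. 298.] 89.3
[208. 262. 201. 194.] -96.4
[393.  98. 447.  98.] 0.4
[199. 223. 206. 284.] 83.5
[388. 165. 327. 167.] 178.0
[209. 178. 218. 279.] 84.7
[231. 101. 392.  97.] -1.6
[447. 100. 441. 161.] 95.5
[422. 112. 252. 113.] 179.5
[639.  66. 322.  -1.] -168.2
[443. 171. 436. 251.] 95.4
[306. 238. 305. 186.] -91.2
[ 48. 246.  -0. 274.] 149.9
[194. 244. 128. 255.] 170.6
[  2. 300.  48. 275.] -28.5
[ 94. 168. 146. 137.] -31.5
[231.  -1. 639.  84.] 11.7
[237. 107. 441. 105.] -0.6
[335. 298. 336. 239.] -88.9
[292. 169. 197. 172.] 177.8
[310. 181. 310. 298.] 89.9
[289. 175. 221. 178.] 177.9
[354. 116. 419. 115.] -0.9
```

```bash
python3 - <<'E'
from h import *
c=cam('wrist')
for u,v in((231,101),(447,99),(237,107),(441,105),(234,163),(441,161)): print((u,v),ray(c,u,v,.115).round(4))
for a in((252,113),(422,112)): print([ray(c,*a,z).round(3)[:2].tolist() for z in(.1,.085)])
E
```

```text
(231, 101) [0.5441 0.4015 0.115 ]
(447, 99) [0.6891 0.3914 0.115 ]
(237, 107) [0.5475 0.3973 0.115 ]
(441, 105) [0.6852 0.3878 0.115 ]
(234, 163) [0.5397 0.3598 0.115 ]
(441, 161) [0.6859 0.3498 0.115 ]
[[0.554, 0.393], [0.551, 0.394]]
[[0.677, 0.384], [0.681, 0.384]]
```

The tilt of about 0.22 rad is held. The grip force rose because the tilted bar wedges the fingers apart, so I'll ease the opening a little to lower it, then re-place the rim contact.

```bash
python3 -m creep '[12.4,0,0,0,0,12.4,0,0,0,0,12.4,0,0,0,0,12.4,0,0,0,0,12.4,0,0,0,0,12.4,0,0,0,0,12.4,0,0,0,0,12.4,0,0,0,0]' 40 | grep -E 'ee|force|width'
```

```text
ee_pos: [0.6006, 0.3198, 0.196]
contact_force: [0.2, -0.3, -2.9]
grip_width: 0.141
gripper_force: 35.1
```

```bash
cat > tilt.py <<'E'
from h import *
q=bot.sense(); c=cam('wrist');g=cv2.cvtColor(c['frame'],cv2.COLOR_RGB2GRAY); b=q['ee_pos']+[0,0,.0184]
for t in (0,.2,.4,.6,.8): print(t,[np.round(proj(c,P(b,t,*k))).tolist() for k in((.06,.034,.045),(-.081,.034,.045))])
for s in cv2.createLineSegmentDetector().detect(g[:300])[0][:,0]:
    L=np.hypot(s[2]-s[0],s[3]-s[1]); a=np.degrees(np.arctan2(s[3]-s[1],s[2]-s[0]))%180
    if L>45 and min(s[0],s[2])>110 and max(s[0],s[2])<500 and min(s[1],s[3])>90: print(s.round(),round(float(a),1))
print(q['ee_pos'].round(4),q['torque'].round(2))
E
python3 tilt.py
```

```text
0 [[219.0, 160.0], [487.0, 160.0]]
0.2 [[196.0, 163.0], [456.0, 156.0]]
0.4 [[175.0, 167.0], [425.0, 154.0]]
0.6 [[155.0, 172.0], [396.0, 152.0]]
0.8 [[139.0, 178.0], [368.0, 150.0]]
[426. 279. 436. 168.] 95.1
[233. 162. 230. 104.] 86.3
[209. 284. 197. 179.] 83.5
[419. 163. 354. 166.] 177.5
[206. 178. 216. 279.] 84.4
[418. 112. 251. 114.] 179.5
[445. 102. 439. 162.] 95.3
[441. 169. 435. 233.] 95.4
[303. 100. 402.  97.] 178.1
[306. 237. 305. 186.] 88.9
[193. 244. 127. 255.] 170.5
[339. 179. 339. 237.] 90.7
[228. 102. 302. 100.] 179.1
[236. 108. 439. 106.] 179.4
[291. 169. 194. 173.] 177.6
[337. 298. 337. 238.] 90.4
[149. 238. 196. 230.] 170.5
[310. 199. 309. 298.] 90.7
[253. 118. 322. 117.] 179.3
[353. 117. 418. 116.] 179.0
[0.6006 0.3198 0.196 ] [ 0.02  0.01 -0.01]
```

```bash
python3 -m creep '[12.4,-6,0.8,-10,0,12.4,-5,0.8,-10,0,12.4,0,0,-8,0,12.4,0,0,-5,0,12.4,0,0,0,0,12.4,0,0,0,0,12.4,0,0,0,0,12.4,0,0,0,0]' 40 | grep -E 'ee|force|width'
python3 -m creep '[12.4,1,0,-1.5,0,12.4,1,0,-1.5,0,12.4,1,0,-1.5,0,12.4,1,0,-1.5,0,12.4,0,0,0,0,12.4,0,0,0,0,12.4,0,0,0,0,12.4,0,0,0,0]' 40 | grep -E 'ee|force|width'
python3 tilt.py
```

```text
ee_pos: [0.5901, 0.3215, 0.1636]
contact_force: [-0.4, -0.1, -3.8]
grip_width: 0.146
gripper_force: 35.0
ee_pos: [0.5943, 0.3215, 0.1576]
contact_force: [2.7, -2.2, 6.3]
grip_width: 0.144
gripper_force: 41.5
0 [[218.0, 160.0], [487.0, 160.0]]
0.2 [[196.0, 163.0], [455.0, 156.0]]
0.4 [[175.0, 167.0], [425.0, 154.0]]
0.6 [[155.0, 172.0], [396.0, 152.0]]
0.8 [[139.0, 178.0], [368.0, 151.0]]
[225. 163. 219. 102.] 84.4
[195. 238. 200. 288.] 83.7
[205. 285. 199. 232.] 83.1
[442. 162. 326. 167.] 177.3
[435. 283. 443. 196.] 95.2
[417.  98. 481.  97.] 179.3
[201. 179. 212. 282.] 84.1
[447. 113. 247. 115.] 179.5
[482. 100. 472. 165.] 99.3
[364.  97. 416.  96.] 179.7
[421. 278. 431. 168.] 94.8
[306. 237. 305. 187.] 88.7
[221. 100. 329.  99.] 179.1
[148. 168. 178. 211.] 55.6
[229. 108. 473. 105.] 179.4
[337. 298. 338. 239.] 90.6
[286. 169. 191. 174.] 177.3
[461. 240. 455. 294.] 96.1
[133. 253. 193. 243.] 170.4
[251. 120. 308. 120.] 0.4
[232. 161. 226. 104.] 84.3
[288. 175. 204. 180.] 177.2
[358. 119. 444. 118.] 179.2
[310. 179. 311. 246.] 89.1
[0.5943 0.3215 0.1576] [-0.2  -0.3   0.07]
```

Tilt is up to about 0.29 rad at moderate force. Continuing.

```bash
python3 -m creep '[12.4,1,0,-1.5,0,12.4,1,0,-1.5,0,12.4,1,0,-1.5,0,12.4,0,0,-1.5,0,12.4,0,0,0,0,12.4,0,0,0,0,12.4,0,0,0,0,12.4,0,0,0,0]' 40 | grep -E 'ee|force|width'
python3 tilt.py | grep -E ' 17[4-8]|\]$'
python3 -m creep '[12.4,1,0,-1.5,0,12.4,0,0,-1.5,0,12.4,1,0,-1.5,0,12.4,0,0,0,0,12.4,0,0,0,0,12.4,0,0,0,0,12.4,0,0,0,0,12.4,0,0,0,0]' 40 | grep -E 'ee|force|width'
python3 tilt.py | grep -E ' 17[4-8]|\]$'
```

```text
ee_pos: [0.5989, 0.3215, 0.1532]
contact_force: [7.6, -4.4, 17.8]
grip_width: 0.147
gripper_force: 55.1
0 [[218.0, 160.0], [486.0, 160.0]]
0.2 [[196.0, 163.0], [455.0, 156.0]]
0.4 [[175.0, 167.0], [425.0, 153.0]]
0.6 [[155.0, 172.0], [396.0, 152.0]]
0.8 [[138.0, 178.0], [368.0, 151.0]]
[431. 161. 323. 167.] 176.6
[274. 100. 361.  97.] 178.1
[340. 174. 339. 237.] 90.6
[268. 171. 181. 176.] 176.4
[0.5989 0.3215 0.1532] [-0.78 -0.41  0.09]
ee_pos: [0.6022, 0.3215, 0.1495]
contact_force: [12.2, -6.4, 21.8]
grip_width: 0.149
gripper_force: 63.7
0 [[218.0, 160.0], [486.0, 160.0]]
0.2 [[196.0, 163.0], [455.0, 156.0]]
0.4 [[175.0, 167.0], [424.0, 154.0]]
0.6 [[155.0, 172.0], [395.0, 152.0]]
0.8 [[138.0, 178.0], [367.0, 151.0]]
[201. 101. 357.  98.] 178.8
[150. 183. 177. 222.] 55.2
[263. 172. 174. 178.] 175.8
[189. 268. 178. 186.] 82.7
[0.6022 0.3215 0.1495] [-1.   -1.15  0.06]
```

Tilt is about 0.42 rad, and the lip touches the funnel again. I'll re-seat with the rim nearer the bar and ease the grip.

```bash
python3 -m creep '[13,0,0,6,0,13,-7,-0.5,6,0,13,-6,-0.5,0,0,13,0,0,-2,0,13,0,0,0,0,13,0,0,0,0,13,0,0,0,0,13,0,0,0,0]' 40 | grep -E 'ee|force|width'
python3 -m creep '[13,1,0,-1.5,0,13,1,0,-1.5,0,13,1,0,-1.5,0,13,1,0,-1.5,0,13,1,0,-1,0,13,0,0,0,0,13,0,0,0,0,13,0,0,0,0]' 40 | grep -E 'ee|force|width'
python3 tilt.py | grep -E ' 17[4-8]|\]$'
```

```text
ee_pos: [0.5856, 0.3205, 0.1567]
contact_force: [1.6, -2.5, 6.0]
grip_width: 0.154
gripper_force: 42.7
ee_pos: [0.5922, 0.3204, 0.1511]
contact_force: [6.2, -5.3, 17.3]
grip_width: 0.157
gripper_force: 57.0
0 [[218.0, 160.0], [486.0, 160.0]]
0.2 [[196.0, 163.0], [455.0, 156.0]]
0.4 [[175.0, 167.0], [425.0, 154.0]]
0.6 [[155.0, 172.0], [396.0, 152.0]]
0.8 [[138.0, 178.0], [368.0, 151.0]]
[409. 160. 314. 168.] 175.1
[222.  98. 411.  94.] 178.8
[163. 171. 224. 166.] 175.8
[340. 178. 340. 237.] 90.3
[165. 199. 174. 263.] 82.4
[256. 173. 164. 181.] 175.0
[0.5922 0.3204 0.1511] [-0.78 -0.44  0.04]
```

```bash
python3 -m creep '[13.4,1,0,-1.5,0,13.4,1,0,-1.5,0,13.4,1,0,-1.5,0,13.4,1,0,-1.5,0,13.4,0,0,0,0,13.4,0,0,0,0,13.4,0,0,0,0,13.4,0,0,0,0]' 40 | grep -E 'ee|force|width'
python3 tilt.py | grep -E ' 17[2-8]|\]$'
```

```text
ee_pos: [0.5967, 0.3216, 0.1468]
contact_force: [1.3, 0.1, 33.5]
grip_width: 0.162
gripper_force: 54.8
0 [[218.0, 160.0], [486.0, 160.0]]
0.2 [[196.0, 163.0], [455.0, 156.0]]
0.4 [[175.0, 167.0], [425.0, 154.0]]
0.6 [[155.0, 172.0], [396.0, 152.0]]
0.8 [[139.0, 178.0], [367.0, 151.0]]
[400. 158. 311. 168.] 173.6
[214. 100. 417.  96.] 178.8
[151. 176. 213. 170.] 174.4
[338. 178. 339. 237.] 89.0
[262. 159. 338. 176.] 13.1
[249. 175. 154. 186.] 173.4
[163. 192. 178. 284.] 80.9
[172. 189. 226. 182.] 173.3
[0.5967 0.3216 0.1468] [-0.02  0.04  0.3 ]
```

```bash
python3 - <<'E'
from h import *
q=bot.sense();c=cam('wrist');f=c['frame']
g=cv2.GaussianBlur(cv2.cvtColor(f,cv2.COLOR_RGB2GRAY),(5,5),1)
h=cv2.HoughCircles(g[80:300,150:520],cv2.HOUGH_GRADIENT,1.2,18,param1=90,param2=18,minRadius=9,maxRadius=26)
print(None if h is None else (h[0]+[150,80,0]).round().tolist())
E
```

```text
[[465.0, 121.0, 16.0], [359.0, 187.0, 23.0], [472.0, 255.0, 9.0], [497.0, 174.0, 11.0], [506.0, 274.0, 15.0], [515.0, 179.0, 18.0]]
```

Tilt is about 0.62 rad. Lift slightly off the funnel so the balls can run out, and check the weight.

```bash
python3 -m creep '[13.4,0,0,4,0,13.4,0,0,4,0,13.4,0,0,4,0,13.4,0,0,0,0,13.4,0,0,0,0,13.4,0,0,0,0,13.4,0,0,0,0,13.4,0,0,0,0]' 40 | grep -E 'ee|force|width'
python3 -m creep '[13.4,0,0,0,0,13.4,0,0,0,0,13.4,0,0,0,0,13.4,0,0,0,0,13.4,0,0,0,0,13.4,0,0,0,0,13.4,0,0,0,0,13.4,0,0,0,0]' 40 | grep -E 'ee|force|width'
python3 - <<'E'
from h import *
q=bot.sense();c=cam('wrist');f=c['frame'];cv2.imwrite('pics/w6.png',f[:,:,::-1])
g=cv2.GaussianBlur(cv2.cvtColor(f,cv2.COLOR_RGB2GRAY),(5,5),1)
h=cv2.HoughCircles(g[80:300,150:520],cv2.HOUGH_GRADIENT,1.2,18,param1=90,param2=18,minRadius=9,maxRadius=26)
print(None if h is None else (h[0]+[150,80,0]).round().tolist(),q['contact_force'])
b=q['ee_pos']+[0,0,.0184]
for k in [(-.06,.026),(-.03,.02),(0,.017)]: print(k,[np.round(proj(c,P(b,.62,*k,y))).tolist() for y in(.03,0,-.03)])
E
python3 tilt.py | grep -E ' 17[2-8]'
```

```text
ee_pos: [0.5944, 0.3204, 0.1552]
contact_force: [-0.1, -0.9, -1.6]
grip_width: 0.159
gripper_force: 43.2
ee_pos: [0.5946, 0.3205, 0.1556]
contact_force: [-0.1, 0.3, -2.3]
grip_width: 0.154
gripper_force: 43.2
[[333.0, 185.0, 22.0], [339.0, 221.0, 20.0], [466.0, 244.0, 17.0], [239.0, 106.0, 23.0], [267.0, 127.0, 23.0], [507.0, 273.0, 19.0]] [-0.14541655  0.2580734  -2.27800242]
(-0.06, 0.026) [[361.0, 176.0], [359.0, 220.0], [358.0, 260.0]]
(-0.03, 0.02) [[317.0, 179.0], [318.0, 226.0], [318.0, 269.0]]
(0, 0.017) [[271.0, 184.0], [273.0, 234.0], [275.0, 280.0]]
0.6 [[155.0, 172.0], [396.0, 152.0]]
0.8 [[139.0, 178.0], [368.0, 150.0]]
[412. 159. 316. 167.] 175.3
[318.  97. 374.  95.] 177.6
[164. 170. 223. 166.] 176.0
[340. 177. 340. 237.] 90.3
[273. 156. 338. 177.] 17.5
[261. 172. 166. 180.] 175.1
```

The tilt springs back to about 0.5 rad, so the ramp is nearly level and the balls sit on it. I'll raise the lip just above the rim and jerk the tray back from under them, keeping the lip inside the hopper mouth.

```bash
python3 -m creep '[13.4,0,0,10,0,13.4,3,0,10,0,13.4,3,0,10,0,13.4,3,0,2,0,13.4,0,0,0,0,13.4,-41,3,0,0,13.4,-35,3,0,0,13.4,0,0,0,0]' 40 | grep -E 'ee|force|width'
python3 -m creep '[13.4,0,0,0,0,13.4,0,0,0,0,13.4,0,0,0,0,13.4,0,0,0,0,13.4,0,0,0,0,13.4,0,0,0,0,13.4,0,0,0,0,13.4,0,0,0,0]' 40 | grep -E 'ee|force|width'
cat > look.py <<'E'
from h import *
q=bot.sense();c=cam('wrist');f=c['frame']
g=cv2.GaussianBlur(cv2.cvtColor(f,cv2.COLOR_RGB2GRAY),(5,5),1)
h=cv2.HoughCircles(g[80:300,150:520],cv2.HOUGH_GRADIENT,1.2,18,param1=90,param2=18,minRadius=9,maxRadius=26)
print(None if h is None else (h[0]+[150,80,0]).round().astype(int).tolist(),q['contact_force'].round(1),q['ee_pos'].round(3))
E
python3 look.py; python3 tilt.py | grep -E ' 17[2-8]'
```

```text
ee_pos: [0.5212, 0.3262, 0.1868]
contact_force: [1.7, 1.2, -1.8]
grip_width: 0.159
gripper_force: 38.8
ee_pos: [0.5278, 0.3264, 0.1875]
contact_force: [0.5, -0.0, -2.6]
grip_width: 0.158
gripper_force: 38.6
[[341, 186, 20], [343, 223, 18], [167, 269, 13], [355, 153, 19], [353, 127, 12]] [ 0.5 -0.  -2.6] [0.528 0.326 0.187]
0.6 [[155.0, 172.0], [396.0, 152.0]]
0.8 [[139.0, 178.0], [368.0, 150.0]]
[417. 160. 317. 167.] 175.9
[168. 168. 239. 164.] 176.6
[340. 178. 340. 237.] 90.6
[172. 209. 178. 263.] 83.5
[184. 272. 174. 187.] 83.1
[265. 171. 168. 178.] 175.7
[169. 183. 216. 179.] 174.9
```

The tilt is stuck near 0.48 rad. New lever: press the lip end against the inside of the far wall. The force acts well below the bar there, which drives the lip down.

```bash
python3 -m creep '[13.4,23,-2,0,0,13.4,23,-2,0,0,13.4,23,-2,-5,0,13.4,20,-1,-8,0,13.4,0,0,-7,0,13.4,0,0,0,0,13.4,0,0,0,0,13.4,0,0,0,0]' 40 | grep -E 'ee|force|width'
python3 -m creep '[13.4,3,-0.2,0,0,13.4,3,-0.2,0,0,13.4,3,-0.2,1,0,13.4,3,-0.2,1,0,13.4,2,-0.1,1,0,13.4,0,0,0,0,13.4,0,0,0,0,13.4,0,0,0,0]' 40 | grep -E 'ee|force|width'
python3 tilt.py | grep -E ' 17[1-8]|\]$'
```

```text
ee_pos: [0.6159, 0.3197, 0.1679]
contact_force: [-0.6, 0.2, -1.5]
grip_width: 0.162
gripper_force: 39.4
ee_pos: [0.6293, 0.3188, 0.1712]
contact_force: [-12.4, 0.3, 8.5]
grip_width: 0.16
gripper_force: 47.4
0 [[219.0, 160.0], [487.0, 160.0]]
0.2 [[197.0, 163.0], [456.0, 156.0]]
0.4 [[175.0, 167.0], [426.0, 154.0]]
0.6 [[156.0, 172.0], [397.0, 152.0]]
0.8 [[139.0, 178.0], [368.0, 150.0]]
[162. 208. 176. 298.] 81.3
[246. 101. 374.  97.] 178.5
[340. 177. 340. 237.] 90.0
[364. 163. 313. 167.] 175.2
[184. 169. 178. 121.] 82.7
[258. 172. 161. 181.] 174.8
[0.6293 0.3188 0.1712] [0.02 2.29 0.08]
```

```bash
python3 -m creep '[14,2,-0.1,1,0,14,2,-0.1,1,0,14,2,-0.1,1,0,14,2,-0.1,1,0,14,2,-0.1,1,0,14,0,0,0,0,14,0,0,0,0,14,0,0,0,0]' 40 | grep -E 'ee|force|width'
python3 tilt.py | grep -E ' 17[1-8]|\]$' | tail -n +6
python3 -m creep '[14,2,-0.1,1,0,14,2,-0.1,1,0,14,2,-0.1,1,0,14,2,-0.1,1,0,14,0,0,0,0,14,0,0,0,0,14,0,0,0,0,14,0,0,0,0]' 40 | grep -E 'ee|force|width'
python3 tilt.py | grep -E ' 17[0-8]|\]$'| tail -n +6
```

```text
ee_pos: [0.639, 0.3184, 0.177]
contact_force: [-17.2, -0.4, 17.0]
grip_width: 0.165
gripper_force: 42.8
[139. 175. 159. 298.] 80.8
[314. 101. 367.  98.] 177.0
[258. 157. 339. 176.] 12.8
[340. 178. 340. 237.] 90.2
[377. 160. 308. 167.] 173.9
[246. 174. 149. 185.] 173.8
[312. 177. 252. 162.] 14.3
[0.639  0.3184 0.177 ] [-0.03  3.29  0.06]
ee_pos: [0.648, 0.3179, 0.1808]
contact_force: [-10.2, -0.1, 11.0]
grip_width: 0.165
gripper_force: 46.9
[179. 120. 185. 171.] 82.9
[243. 159. 337. 176.] 10.1
[341. 174. 340. 237.] 90.4
[300. 189. 255. 178.] 13.6
[350. 161. 302. 167.] 172.9
[237. 176. 138. 189.] 172.5
[317. 178. 239. 163.] 11.2
[0.648  0.3179 0.1808] [-0.09  1.86  0.07]
```

Tilt is now about 0.8 rad. Back off the wall so the balls can drop.

```bash
python3 -m creep '[14,-10,0.8,0,0,14,-15,1.2,0,0,14,-15,1,0,0,14,0,0,0,0,14,0,0,0,0,14,0,0,0,0,14,0,0,0,0,14,0,0,0,0]' 40 | grep -E 'ee|force|width'
python3 -m creep '[14,0,0,0,0,14,0,0,0,0,14,0,0,0,0,14,0,0,0,0,14,0,0,0,0,14,0,0,0,0,14,0,0,0,0,14,0,0,0,0]' 40 | grep -E 'ee|force|width'
python3 look.py; python3 tilt.py | grep -E ' 17[0-8]|\]$'| tail -n +6
```

```text
ee_pos: [0.6093, 0.3206, 0.1796]
contact_force: [-0.4, 0.2, -1.4]
grip_width: 0.166
gripper_force: 43.0
ee_pos: [0.6086, 0.3207, 0.1795]
contact_force: [0.1, 0.3, -1.8]
grip_width: 0.165
gripper_force: 43.0
[[485, 199, 24], [488, 174, 25], [448, 241, 23], [490, 267, 25], [449, 159, 16], [367, 169, 20], [476, 216, 15], [289, 261, 13], [487, 234, 16]] [ 0.1  0.3 -1.8] [0.609 0.321 0.18 ]
[134. 177. 154. 298.] 80.8
[138. 174. 213. 167.] 174.9
[388. 158. 306. 167.] 173.8
[319. 100. 397.  98.] 178.2
[252. 157. 340. 176.] 12.3
[341. 177. 341. 237.] 90.5
[243. 175. 146. 186.] 173.5
[151. 190. 199. 184.] 172.5
[312. 177. 246. 161.] 13.9
[0.6086 0.3207 0.1795] [-0.04 -0.05 -0.03]
```

```bash
python3 -m creep '[14,-12,1,0,0,14,12,-1,0,0,14,-12,1,0,0,14,12,-1,0,0,14,0,8,0,0,14,0,-8,0,0,14,0,0,0,0,14,0,0,0,0]' 40 | grep -E 'ee|force|width'
for i in 1 2 3; do python3 -m creep '[14,0,0,0,0,14,0,0,0,0,14,0,0,0,0,14,0,0,0,0,14,0,0,0,0,14,0,0,0,0,14,0,0,0,0,14,0,0,0,0]' 40 | grep -E 'contact'; done
python3 look.py; python3 tilt.py | grep -E ' 17[0-8]|\]$'| tail -n +6
python3 - <<'E'
from h import *
q=bot.sense();c=cam('wrist');f=c['frame'];b=q['ee_pos']+[0,0,.0184]
for k in [(-.07,.033),(-.05,.026),(-.03,.02)]: print(k,[np.round(proj(c,P(b,.7,*k,y))).tolist() for y in(.03,0,-.03)])
print(f[150:250:10,300:420:10].mean(2).astype(int))
E
```

```text
ee_pos: [0.6084, 0.3205, 0.1795]
contact_force: [-0.6, -0.1, -0.6]
grip_width: 0.171
gripper_force: 43.0
contact_force: [-0.0, 0.1, -1.9]
contact_force: [-0.8, -0.3, -1.5]
contact_force: [0.5, -1.1, -1.1]
[[488, 174, 25], [489, 215, 25], [443, 235, 16], [449, 159, 16], [261, 133, 25], [373, 181, 21], [443, 256, 20], [449, 210, 15], [307, 99, 24], [467, 281, 18], [449, 275, 15], [478, 258, 12]] [ 0.5 -1.1 -1.1] [0.609 0.321 0.18 ]
[134. 177. 154. 298.] 80.8
[138. 174. 213. 167.] 174.9
[387. 158. 307. 167.] 173.8
[259. 102. 397.  98.] 178.1
[257. 158. 338. 176.] 12.4
[243. 175. 146. 186.] 173.5
[302. 175. 246. 161.] 14.1
[0.6086 0.3207 0.1796] [ 0.06  0.   -0.02]
(-0.07, 0.033) [[369.0, 175.0], [367.0, 218.0], [366.0, 259.0]]
(-0.05, 0.026) [[340.0, 177.0], [339.0, 222.0], [338.0, 263.0]]
(-0.03, 0.02) [[309.0, 179.0], [309.0, 226.0], [310.0, 269.0]]
[[ 84  82  85  83  97  99  98 149 162 163 162 164]
 [ 88  88  87  88  87  92  93 122 224 157 161 164]
 [ 50  88 124 138 153 177 191 188 110 138 159 161]
 [ 68  67  72  74  73 152 191 188 111 124 158 156]
 [134  70  83  77  73 154 153 190 110 121 159 157]
 [137  72  88  75  69 154 150 190  95  94 161 162]
 [138  71  86  76  72 152 149 150  94  94 159 164]
 [132  71  87  78  76 149 152 151 142 142 158 169]
 [136  69  84  76  77 152 149 151 157 160 158 165]
 [ 76  71  84  80  62  77 153 151 142 157 158 154]]
```

The weight reads about 1.5 N, which is the bare tray, and no ball-bright pixels are left on its ramp: the tray is empty. Carrying it back to its old spot.

```bash
python3 -m creep '[14,0,0,20,0,14,0,0,30,0,14,0,0,20,0,14,-5,-20,0,-3,14,-9,-34,0,-5,14,-9,-38,0,-5,14,-9,-38,0,-5,14,-9,-38,0,-5]' 40 | grep -E 'ee|force|width'
python3 -m creep '[14,-9,-38,0,-5,14,-9,-38,0,-5,14,-9,-38,0,-5,14,-9,-38,0,-5,14,-9,-38,0,-5,14,-9,-38,0,-5,14,-9,-38,0,-5,14,-9,-38,0,-5]' 40 | grep -E 'ee|force|width'
python3 -m creep '[14,-9,-38,0,-5,14,-9,-38,0,-5,14,-9,-38,0,-5,14,-9,-38,0,-5,14,-8,-20,0,-2,14,0,0,0,0,14,0,0,0,0,14,0,0,0,0]' 40 | grep -E 'ee|force|width|rot'
python3 - <<'E'
from h import *
t=cam('top');f=t['frame'];cv2.imwrite('pics/top5.png',f[:,:,::-1])
g=cv2.resize(f[150:225,155:245],None,fx=4,fy=4,interpolation=2);g=cv2.GaussianBlur(cv2.cvtColor(g,cv2.COLOR_RGB2GRAY),(5,5),1.5)
h=cv2.HoughCircles(g,cv2.HOUGH_GRADIENT,1.2,25,param1=80,param2=16,minRadius=12,maxRadius=26); print(None if h is None else h[0].round().tolist())
print(g[60:220:10,110:260:10])
E
```

```text
ee_pos: [0.5668, 0.1513, 0.2496]
contact_force: [1.0, 1.0, -1.8]
grip_width: 0.169
gripper_force: 43.0
ee_pos: [0.4948, -0.1531, 0.2498]
contact_force: [0.4, 0.1, -0.5]
grip_width: 0.164
gripper_force: 43.0
ee_pos: [0.4516, -0.3229, 0.2495]
tool_rot: [[1.0, 0.009, -0.0], [0.009, -1.0, 0.0], [-0.0, -0.0, -1.0]]
contact_force: [-0.3, -0.3, -1.5]
grip_width: 0.167
gripper_force: 43.0
[[310.0, 63.0, 16.0]]
[[131 132 131 131 130 130 131 131 130 129 130 129 130 129 130]
 [133 132 132 132 131 132 132 131 132 131 132 131 131 129 130]
 [133 133 131 129 130 130 131 130 131 131 131 131 130 130 130]
 [132 134 131 134 131 131 132 131 132 130 130 131 131 128 127]
 [133 134 132 134 132 110 111 116 122 125 125 127 129 129 128]
 [132 134 132 134 131  77  66  75  78  81  74  78  95 127 127]
 [134 134 134 133 130  70  73  99 100 100  97  96 107 126 129]
 [135 134 133 133 125  68  82  99 100 101 101 102 114 128 128]
 [134 133 134 135 120  64  83 100 101 102 102 101 117 126 129]
 [134 133 135 134 117  62  86  99 101 103 102 102 117 129 128]
 [135 134 136 134 109  61  86 100 101 103 103 103 120 128 127]
 [135 133 137 134 102  67  93 102 101 101 103 102 123 127 127]
 [135 133 134 133 121 113 117 118 114 113 111 114 128 128 127]
 [135 132 133 130 129 132 132 132 131 131 131 131 129 127 128]
 [132 130 129 129 130 130 129 131 131 131 132 130 131 127 126]
 [130 130 130 130 131 132 133 133 132 131 131 134 133 130 127]]
```

```bash
python3 - <<'E'
import cv2,numpy as np
a=cv2.imread('pics/top0.png');b=cv2.imread('pics/top5.png')
d=cv2.absdiff(a,b).max(2)>35; d=cv2.morphologyEx(d.astype(np.uint8),cv2.MORPH_OPEN,np.ones((3,3)))
n,l,s,c=cv2.connectedComponentsWithStats(d)
for i in range(1,n):
    if s[i,4]>15: print(s[i],c[i].round(), b[l==i].mean(0).round())
g=cv2.cvtColor(cv2.imread('pics/w6.png'),cv2.COLOR_BGR2GRAY)
from h import *
c=cam('wrist');f=c['frame'];cv2.imwrite('pics/w7.png',f[:,:,::-1])
gg=f.mean(2).astype(int); print(gg[140:290:10,300:420:8])
q=bot.sense(); b=q['ee_pos']+[0,0,.0184]
E
```

```text
[417 173  25  42 990] [429. 193.] [172. 168. 161.]
[292 193   5   4  19] [294. 194.] [213. 208. 205.]
[305 194   4   4  16] [306. 196.] [214. 208. 205.]
[352 199   4   4  16] [354. 200.] [214. 208. 205.]
[291 210   4   4  16] [292. 212.] [213. 209. 206.]
[ 501  212   62   66 1592] [528. 240.] [45. 40. 35.]
[ 521  214  119  119 7706] [585. 280.] [184. 192. 192.]
[ 393  226   82   97 3013] [433. 262.] [104. 114. 119.]
[364 236  42  50 623] [389. 262.] [112. 129. 135.]
[470 243  31  37 558] [485. 259.] [31. 30. 28.]
[461 266  13  10  99] [467. 270.] [115. 120. 124.]
[ 444  277  112  123 4060] [501. 360.] [172. 183. 183.]
[ 263  285   65   37 1392] [293. 305.] [107. 124. 130.]
[354 287  11   9  57] [359. 291.] [110. 128. 134.]
[482 301   7   7  35] [485. 304.] [50. 45. 39.]
[ 571  310   69   86 3137] [613. 358.] [117. 127. 130.]
[ 207  325  239   75 8999] [340. 372.] [122. 138. 142.]
[ 255  334   61   29 1004] [283. 347.] [ 89. 103. 108.]
[576 335  12  10  89] [582. 340.] [46. 42. 36.]
[300 346  15  11  97] [307. 351.] [ 88. 103. 107.]
[325 347  37  27 639] [345. 360.] [ 94. 108. 113.]
[
[... 490 characters left out ...]
5 102]
 [ 94 104  83 105 109 107 233 235 233 234  37  45  83 106 100]
 [128  64  94 122 122 102 206 236 233 234  37 107 105 103 100]
 [129  62  70  73  72  68 144 234 234 233  31 103 104 102  99]
 [129  66  70  72  71  68 142 144 144 141 107 103 106 103 107]
 [130  63  71  74  73  74 143 142 145 142 106 105 104 106 103]
 [129  63  68  73  70  72 145 145 147 140 108 106 106 105 100]
 [ 70  60  71  75  75  58  74 144 146 134 105 105 105 107 101]
 [ 68  61  67  75  72  53  72  34  94 133 103 110 108 105 106]
 [ 62  62  68  72  73  28  68  61  17 138 106 105 106 103 109]
 [ 24  64  65  75  74  29  69  69  22  18 104 108 104 106 104]
 [ 38  66  65  72  71  12 107  18  26  18  18 104 104 107  97]]
```

There are no stray balls on the bench and the tray ramp is bare. Setting the tray down: lip first, then pivot flat.

```bash
python3 -m creep '[14,0,0,-40,0,14,0,0,-40,0,14,0,0,-40,0,14,0,0,-30,0,14,0,0,-12,0,14,0,0,-5,0,14,0,0,0,0,14,0,0,0,0]' 40 | grep -E 'ee|force|width'
python3 -m creep '[14,0,2,-4,0,14,0,4,-3,0,14,0,4,-2,0,14,0,6,-2,0,14,0,6,-2,0,14,0,6,-2,0,14,0,0,0,0,14,0,0,0,0]' 40 | grep -E 'ee|force|width'
```

```text
ee_pos: [0.4523, -0.3232, 0.0834]
contact_force: [-0.1, 0.6, -1.2]
grip_width: 0.169
gripper_force: 43.0
ee_pos: [0.4516, -0.2948, 0.0676]
contact_force: [-0.0, 2.8, 2.6]
grip_width: 0.169
gripper_force: 22.2
```

```bash
python3 -m creep '[14,0,5,-2,0,14,0,5,-2,0,14,0,5,-2,0,14,0,5,-2,0,14,0,3,-1.5,0,14,0,0,-1.5,0,14,0,0,0,0,14,0,0,0,0]' 40 | grep -E 'ee|force|width'
python3 -m creep '[24,0,0,0,0,30,0,0,0,0,40,0,0,0,0,40,0,0,0,0,40,0,0,20,0,40,0,0,40,0,40,0,0,40,0,40,0,0,20,0]' 40 | grep -E 'ee|force|width'
python3 - <<'E'
from h import *
q=bot.sense();c=cam('wrist','w8.png');g=cv2.cvtColor(c['frame'],cv2.COLOR_RGB2GRAY)
print(q['ee_pos'])
for s in cv2.createLineSegmentDetector().detect(g[:330])[0][:,0]:
    L=np.hypot(s[2]-s[0],s[3]-s[1])
    if L>45: print(s.round(),[ray(c,s[i],s[i+1],.034)[:2].round(3).tolist() for i in(0,2)])
E
```

```text
ee_pos: [0.4516, -0.2724, 0.0565]
contact_force: [-0.2, 1.1, 1.3]
grip_width: 0.162
gripper_force: 0.4
ee_pos: [0.4525, -0.2731, 0.1806]
contact_force: [1.2, -1.5, 0.5]
grip_width: 0.467
gripper_force: 0.0
[ 0.45253189 -0.27311746  0.18055617]
[374. 324. 362. 273.] [[0.307, -0.329], [0.367, -0.314]]
[ 74.   0.  87. 161.] [[0.609, -0.07], [0.479, -0.057]]
[  0.  96.   8. 152.] [[0.535, 0.008], [0.486, 0.014]]
[405. 265. 505.   0.] [[0.376, -0.357], [0.612, -0.42]]
[281. 243. 280. 294.] [[0.399, -0.233], [0.342, -0.23]]
[318.  84. 371.  86.] [[0.547, -0.269], [0.545, -0.314]]
[ 77. 159.  62.   0.] [[0.48, -0.048], [0.609, -0.06]]
[ 93. 161.  80.   0.] [[0.479, -0.063], [0.609, -0.075]]
[397. 148. 316. 148.] [[0.492, -0.341], [0.492, -0.267]]
[309.   1. 313.  84.] [[0.61, -0.261], [0.546, -0.264]]
[258. 118. 254.   0.] [[0.518, -0.216], [0.61, -0.216]]
[434. 122. 263. 120.] [[0.516, -0.373], [0.516, -0.22]]
[321.   7. 319.  59.] [[0.606, -0.27], [0.566, -0.27]]
[134. 309. 172. 285.] [[0.324, -0.077], [0.352, -0.121]]
[449.   0. 437. 120.] [[0.611, -0.375], [0.517, -0.375]]
[255. 237. 25
[... 417 characters left out ...]
5], [0.489, -0.249]]
[201. 177. 228. 136.] [[0.464, -0.16], [0.502, -0.188]]
[313. 163. 313. 226.] [[0.478, -0.264], [0.417, -0.265]]
[ 49. 282.  91. 307.] [[0.355, 0.005], [0.326, -0.033]]
[522.   0. 415. 276.] [[0.612, -0.434], [0.364, -0.368]]
[120.   1. 126. 112.] [[0.609, -0.107], [0.522, -0.099]]
[ 11. 152.  71. 158.] [[0.486, 0.011], [0.48, -0.042]]
[473. 285. 541. 329.] [[0.354, -0.428], [0.303, -0.509]]
[413. 115. 422.   0.] [[0.522, -0.353], [0.611, -0.353]]
[273. 111. 408. 113.] [[0.524, -0.229], [0.523, -0.349]]
[247. 154. 250. 203.] [[0.486, -0.204], [0.439, -0.204]]
[264. 116. 414. 118.] [[0.519, -0.221], [0.519, -0.354]]
[100. 131.  91.   1.] [[0.506, -0.073], [0.609, -0.084]]
```

The tray stands flat at its old spot, with its rim at x 0.405–0.495 and y from −0.21. I'll move near the hopper to check the balls before turning the head.

```bash
python3 -m creep '[40,0,0,40,0,40,0,20,40,0,40,3,38,20,0,40,3,38,0,0,40,3,38,0,0,40,3,38,0,0,40,3,38,0,0,40,3,38,0,0]' | grep -E 'ee|force'
python3 -m creep '[40,3,38,0,0,40,3,38,0,0,40,3,38,0,0,40,5,38,0,0,40,5,38,0,0,40,5,38,0,0,40,5,38,0,0,40,5,38,0,0]' | grep -E 'ee|force'
python3 -m creep '[40,5,38,0,0,40,5,30,0,0,40,0,0,0,0,40,0,0,0,0,40,0,0,0,0,40,0,0,0,0,40,0,0,0,0,40,0,0,0,0]' | grep -E 'ee|force'
python3 - <<'E'
from h import *
c=cam('wrist','w9.png');f=c['frame']; print((-c['R'].T@c['t']).round(3),c['R'][2].round(2))
X2=np.array([.997,-.07,0]);Y2=np.array([.07,.997,0]);H=np.array([.6113,.3217,0])
for z,r in((.115,.07),(.047,.021),(.012,.021)): print(z,[np.round(proj(c,H+X2*a*r+Y2*b*r+[0,0,z])).tolist() for a,b in((1,1),(1,-1),(-1,-1),(-1,1))])
u,v=map(int,proj(c,H+[0,0,.04])); print(u,v); print(f[max(0,v-60):v+60:8,max(0,u-80):u+80:8].mean(2).astype(int))
E
```

```text
ee_pos: [0.4692, -0.0253, 0.2733]
contact_force: [1.4, 0.3, -0.2]
gripper_force: 0.0
ee_pos: [0.5033, 0.279, 0.2731]
contact_force: [1.5, -0.7, -0.3]
gripper_force: 0.0
ee_pos: [0.5136, 0.3442, 0.2734]
contact_force: [-1.1, 0.3, 0.2]
gripper_force: 0.0
[0.579 0.345 0.416] [-0.26 -0.   -0.96]
0.115 [[274.0, -15.0], [439.0, -1.0], [414.0, 164.0], [268.0, 153.0]]
0.047 [[326.0, 66.0], [365.0, 69.0], [361.0, 109.0], [323.0, 106.0]]
0.012 [[326.0, 70.0], [361.0, 73.0], [357.0, 110.0], [323.0, 107.0]]
343 88
[[215  81  39 154 153 145 146 146 142 143 142 142 145 143 140 140 142 140
  143 149]
 [219  73  51 153 153 154 147 146 146 144 146 145 142 144 143 142 144 145
  153 155]
 [215  65  71 155 157 154 145 142 144 143 144 144 143 144 145 144 147 151
  153 155]
 [220  59  84 156 156 159 156 145 145 145 148 149 148 144 144 145 154 152
  150 151]
 [218  44  97 158 156 161 156 158 139 140 141 140 143 144 150 145 153 150
  152 152]
 [220  37 114 158 156 161 159 161  83  53  54  55  59  57 149 147 151 149
  151 163]
 [219  35 135 157 157 161 158 155 117 116 118 119 116  63 148 151 153 153
  151 151]
 [222  36 157 159 158 165 161 155 116 115 118 114 116  90 152 153 151 152
  154  56]
 [221  34 158 157 162 161 164 149 115 118 118 117 108 134 155 150 152 149
  156  27]
 [224  31 164 160 157 162 164 142 117 118 116 118 108 148 154 151 152 153
  152  27]
 [221  31 166 160 161 157 162 121 121 120 117 119 235 152 155 154 154 152
  148  23]
 [211  31 164 162 163 159 165 165 164 166 166 165 165 156 151 153 153 151
  150  28]
 [211  31 163 160 160 162 162 163 165 161 160 161 163 163 148 156 149 151
  156  31]
 [202  31 162 162 165 113 113 112 165 164 165 167 167 149 149 134 149 150
  147  29]
 [207  32 158 164 118 113 113 114 110 132 167 167 153 152 147 148 132 131
   63  27]]
```

The funnel is clear and a white ball edge shows at the bottom through the hole. Moving to the mushroom head.

```bash
python3 -m creep '[70,-9,-14,0,7,70,-9,-14,0,7,70,-9,-14,0,7,70,-9,-14,0,7,70,-9,-14,0,7,70,-9,-14,0,7,70,-9,-14,0,7,70,-10,-15,0,7]' 25 | grep -E 'ee|force'
python3 -m creep '[70,0,0,-20,7,70,0,0,-30,7,70,0,0,-30,7,70,0,0,0,7,70,0,0,0,5,70,0,0,0,0,70,0,0,0,0,70,0,0,0,0]' 25 | grep -E 'ee|force|rot'
python3 - <<'E'
from h import *
c=cam('wrist','w10.png');hsv=cv2.cvtColor(c['frame'],cv2.COLOR_RGB2HSV)
m=cv2.inRange(hsv,(0,150,70),(8,255,255))|cv2.inRange(hsv,(172,150,70),(180,255,255)); ys,xs=np.where(m);print(len(xs),xs.min(),xs.max(),ys.min(),ys.max())
u,v=(xs.min()+xs.max())/2,(ys.min()+ys.max())/2; print(ray(c,u,v,.081),bot.sense()['ee_pos'],[np.round(proj(c,[.44+a,.231+b,.081])) for a,b in((0,0),(.02,0),(-.02,0),(0,.02),(0,-.02))])
E
```

```text
ee_pos: [0.4401, 0.2312, 0.2733]
contact_force: [-0.0, 0.0, -0.2]
gripper_force: 0.0
ee_pos: [0.4407, 0.232, 0.1935]
tool_rot: [[0.012, 1.0, 0.001], [1.0, -0.012, 0.0], [0.0, 0.001, -1.0]]
contact_force: [1.1, 0.4, 0.2]
gripper_force: 0.0
1541 296 342 173 219
[0.43752185 0.23534716 0.081     ] [0.44069033 0.23202931 0.19351987] [array([322., 201.]), array([346., 201.]), array([298., 201.]), array([322., 177.]), array([322., 224.])]
```

```bash
python3 -m creep '[70,-2,0.5,-35,0,70,0,0,-35,0,70,0,0,-35,0,70,0,0,-25,0,70,0,0,-9,0,70,0,0,0,0,30,0,0,0,0,30,0,0,0,0]' 25 | grep -E 'ee|force|width'
python3 -m creep '[30,0,0,0,0,30,0,0,0,0,30,0,0,0,0,30,0,0,0,0,30,0,0,0,0,30,0,0,0,0,30,0,0,0,0,30,0,0,0,0]' 25 | grep -E 'ee|force|width'
```

```text
ee_pos: [0.4394, 0.2329, 0.0556]
contact_force: [0.3, -0.1, 0.5]
grip_width: 0.553
gripper_force: 0.0
ee_pos: [0.4384, 0.2329, 0.0555]
contact_force: [-5.1, 2.1, 2.0]
grip_width: 0.446
gripper_force: 25.1
```

```bash
python3 -m creep '[30,-0.7,0.3,0,0,30,0,0,0,-5,30,0,0,0,-6,30,0,0,0,-6,30,0,0,0,-6,30,0,0,0,-6,30,0,0,0,-6,30,0,0,0,-6]' 25 | grep -E 'ee|force|width'
python3 -m creep '[30,0,0,0,-6,30,0,0,0,-6,30,0,0,0,-6,30,0,0,0,-6,30,0,0,0,-6,30,0,0,0,-2,30,0,0,0,0,30,0,0,0,0]' 25 | grep -E 'ee|force|width|rot'
python3 -c "
from h import *
print(bot.sense()['torque'])"
```

```text
ee_pos: [0.4372, 0.2331, 0.0551]
contact_force: [-8.4, 5.7, 2.3]
grip_width: 0.446
gripper_force: 25.4
ee_pos: [0.4367, 0.2336, 0.055]
tool_rot: [[0.959, 0.284, -0.001], [0.284, -0.959, 0.001], [-0.001, -0.001, -1.0]]
contact_force: [-10.5, 12.7, 2.1]
grip_width: 0.446
gripper_force: 25.6
[1.83125295 1.73380545 0.37669698]
```

Torque about z is 0.38 N·m, so the head is at its stop. Release, retreat and check the white line.

```bash
python3 -m creep '[70,0,0,0,0,70,0,0,0,0,70,0,0,0,0,70,0,0,0,0,70,0,0,20,0,70,0,0,40,0,70,0,0,40,0,70,0,0,40,0]' 25 | grep -E 'ee|force|width'
python3 - <<'E'
from h import *
c=cam('wrist','w11.png');f=c['frame'];hsv=cv2.cvtColor(f,cv2.COLOR_RGB2HSV)
m=cv2.inRange(hsv,(0,130,60),(8,255,255))|cv2.inRange(hsv,(172,130,60),(180,255,255))
ct=max(cv2.findContours(m,0,2)[0],key=cv2.contourArea); h=cv2.convexHull(ct); k=cv2.fillConvexPoly(np.zeros_like(m),h,255)
w=(k>0)&(hsv[...,1]<100); ys,xs=np.where(w)
print(cv2.minEnclosingCircle(h),len(xs))
P=np.array([ray(c,x,y,.092)[:2] for x,y in zip(xs,ys)]); e,v=np.linalg.eigh(np.cov(P.T)); d=v[:,1]
print('line centre',P.mean(0).round(4),'dir deg',np.degrees(np.arctan2(d[1],d[0])).round(),e, [ray(c,*p,.092)[:2].round(3) for p in [cv2.minEnclosingCircle(h)[0]]])
t=cam('top')
b=cv2.cvtColor(t['frame'],cv2.COLOR_RGB2HSV)
m=cv2.inRange(b,(105,120,60),(125,255,255));m[:, :390]=0
r=cv2.minAreaRect(max(cv2.findContours(m,0,2)[0],key=cv2.contourArea)); print('crate px',r)
E
```

```text
ee_pos: [0.4374, 0.2326, 0.196]
contact_force: [1.3, 1.0, 0.2]
grip_width: 0.822
gripper_force: 0.0
((320.209716796875, 196.56524658203125), 23.564865112304688) 148
line centre [0.4358 0.2392] dir deg 114.0 [2.39250008e-06 4.81432087e-05] [array([0.441, 0.236])]
crate px ((434.0, 192.5), (65.0, 60.0), 90.0)
```

The line moved from about 180° to 114°, which is roughly what's expected. To be certain, I'll regrip and turn a little further against the stop.

```bash
python3 -m creep '[70,0,1,-40,0,70,0,0,-40,0,70,0,0,-40,0,70,0,0,-20,0,70,0,0,0,0,30,0,0,0,0,30,0,0,0,0,30,0,0,0,0]' 25 | grep -E 'ee|force|width'
python3 -m creep '[30,0,0,0,0,30,0,0,0,0,30,0,0,0,-5,30,0,0,0,-5,30,0,0,0,-5,30,0,0,0,-3,30,0,0,0,0,30,0,0,0,0]' 25 | grep -E 'ee|force|width'
python3 -c "
from h import *
print(bot.sense()['torque'],bot.sense()['tool_rot'][:2,1])"
python3 -m creep '[70,0,0,0,0,70,0,0,0,0,70,0,0,0,0,70,0,0,0,0,70,0,0,20,0,70,0,0,40,0,70,0,0,40,0,70,0,0,40,0]' 25 | grep -E 'ee|force|width'
python3 - <<'E'
from h import *
c=cam('wrist','w12.png');f=c['frame'];hsv=cv2.cvtColor(f,cv2.COLOR_RGB2HSV)
m=cv2.inRange(hsv,(0,130,60),(8,255,255))|cv2.inRange(hsv,(172,130,60),(180,255,255))
ct=max(cv2.findContours(m,0,2)[0],key=cv2.contourArea); h=cv2.convexHull(ct); k=cv2.fillConvexPoly(np.zeros_like(m),h,255)
w=(k>0)&(hsv[...,1]<100); ys,xs=np.where(w)
P=np.array([ray(c,x,y,.092)[:2] for x,y in zip(xs,ys)]); e,v=np.linalg.eigh(np.cov(P.T)); d=v[:,1]
print(len(xs),P.mean(0).round(4),np.degrees(np.arctan2(d[1],d[0])).round(),bot.sense()['t'])
E
```

```text
ee_pos: [0.4388, 0.2345, 0.0558]
contact_force: [-3.4, 7.2, 1.8]
grip_width: 0.45
gripper_force: 24.9
ee_pos: [0.4385, 0.2345, 0.0556]
contact_force: [-2.1, 6.3, 1.0]
grip_width: 0.446
gripper_force: 29.3
[0.83440662 0.37524813 0.48324239] [-0.02408105 -0.99970918]
ee_pos: [0.4372, 0.2336, 0.1958]
contact_force: [1.2, 0.7, -0.9]
grip_width: 0.82
gripper_force: 0.0
149 [0.4357 0.2395] 109.0 60.3833
```

The line stays near 109°, so the head is at its stop, and the arm is clear. Handing in.

```bash
python3 -c "
from plant import order
print(order.hand_in())"
```

```text
the job is handed in; nothing more can be done
None
```

I've handed the job in; it returned no verdict. The stop was pressed first, both plates (the middle lane was empty) are in the crate, the tray is emptied and upright, and the head is turned to its stop; that all the balls are in the hopper rests on the tray's weight, its bare ramp and a clear bench, as only one was seen inside.

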